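# Finish the ward box and hold the letter clip open over its card

### The job

Pack the red-and-white carton and the white tablet bottle upright, side by side, into the empty end of the grey ward box, setting them down without dropping them and leaving the goods already in it lying in place. Then take the steel letter clip off the wall of the blue bin by its two handles, squeeze it wide open and bring it down over the middle of the top edge of the green ward card, one jaw on each side and the lips well below the edge, and finish while still holding it squeezed open there, not touching card or box, so that I can slip the order sheet in. Do not push the ward box about or disturb the other things on the table.

Things in the scene. Friction and masses are not known exactly. Their poses are not given: they have to be found in the camera images.
- ward_box: grey open box, loose, 1.6 kg. Origin at the centre of its underside; z up, y along its longer side towards the green card. Outside 130 x 154 mm (x, y), walls 50 mm high, 4 mm thick, floor 4 mm thick; inside 122 x 146 mm. Two flat cartons lie in its +y part; its -y end is empty.
- bay (a point): centre of the empty bay of the ward box, on its inner floor (4 mm above the table); axes as the box. The bay is 122 mm in x and about 56 mm in y, just enough for carton and bottle side by side in x (either way round; for example carton 27 mm to -x, bottle 33 mm to +x of this point), the carton's 60 mm side along x.
- card_edge (a point): middle of the top edge of the green ward card, stiff and upright, 3 mm thick, 100 mm wide, in a slot outside the box's +y end wall; the edge is 122 mm above the table, 72 mm above the box's rim. x runs along the edge, y is the card's normal (away from the box), z up; it turns with the box.
- carton_mid (a point): centre (half-way up) of the white carton with a red band, standing upright, 60 x 44 x 94 mm (x, y, z), 0.1 to 0.2 kg. To be packed.
- bottle_mid (a point): centre (half-way up) of the white tablet bottle with a red label and a blue cap, upright, 48 mm in diameter from foot to cap (only a slight neck under the cap, 66 to 72 mm up), 94 mm high, 0.08 to 0.17 kg. To be packed.
- clip_pin (a point): middle of the hinge pin (8 mm thick) of the dark steel letter clip, which starts astride the bin's -y side wall, its pin resting on the rim, jaws down, handles up. x along the pin and the wall, y from handle to handle, z up as it sits on the bin. These axes are those of the +y half, which tilts by half the joint angle as the clip opens evenly.
- clip_jaw (a joint): how far the clip is opened, rad: 0 clamped on the bin wall, about 0.72 squeezed fully (a stop). The spring takes about 6 N on each handle end to start opening and 11 N at the stop, and shuts the clip when let go.
- clip_lip_a (a point): middle of the inner face of the lip of one jaw (at the clip's +y side), 29.5 mm below the pin at rest
- clip_lip_b (a point): middle of the inner face of the lip of the other jaw (at the clip's -y side), 29.5 mm below the pin at rest
- clip: the whole clip, 0.07 kg, origin and axes as point clip_pin. At rest the handles are 34 mm wide (x), their ends 40 mm above the pin and 45 mm apart over the outside; the jaws are 56 mm wide (x) and reach 32 mm below the pin. Squeezed fully, the handles stand parallel, about 15 mm over the outside, and the lips gape about 24 mm, 27 mm below the pin.
- carton: the red-and-white carton; origin at the centre of its underside
- bottle: the white tablet bottle; origin at the centre of its underside
- bin: blue plastic stacking bin, fixed; origin at the centre of its underside, x along its depth. 160 x 105 mm (x, y), side and back walls 75 mm high and 4 mm thick, low front at its -x end. The clip sits on its -y side wall.
- packed_a_mid (a point): centre of a blue-banded flat carton, 112 x 46 x 44 mm, lying in the ward box next to the card; stays there
- packed_b_mid (a point): centre of the second flat carton in the ward box, 112 x 42 x 42 mm, bordering the empty bay; stays there
- other_mid (a point): centre of a white carton with a yellow band, 66 x 40 x 80 mm, upright; belongs to another order, leave it
- stapler: stapler, 130 mm long, lying at the back; leave it
- sanitiser: pump bottle, 57 mm wide, 143 mm high, at the back; leave it
- amber: small amber jar, 42 mm wide, 75 mm high, at the back; leave it
Things that resemble listed ones, but are neither listed nor needed, are in the scene too. Leave any turquoise look-alike of the carton alone. Leave any turquoise look-alike of the part that bears packed_b_mid alone.

How it is judged:
On the way:
1. carton and bottle stand packed in the empty end of the ward box, let go (x of carton_mid in the frame of ward_box between -0.042 and 0.042 m and y of carton_mid in the frame of ward_box between -0.068 and -0.024 m and z of carton_mid in the frame of ward_box between 0.04 and 0.057 m and angle between each of carton_mid, bottle_mid's own z axis and vertical below 0.12 rad and contact force between the fingers and carton below 0.1 N and x of bottle_mid in the frame of ward_box between -0.042 and 0.042 m and y of bottle_mid in the frame of ward_box between -0.068 and -0.024 m and z of bottle_mid in the frame of ward_box between 0.04 and 0.057 m and contact force between the fingers and bottle below 0.1 N), for 0.3 s.
At the end, for the whole second after the job is handed in: Carton and bottle upright (within 7 deg) on the floor of the bay, let go; flat cartons in place. Fingers hold the clip open (joint over 0.5) and still, lips on either side of the card, 4 mm or more off its mid-plane, 5 mm or more below its edge, within 25 mm of the middle, under 1 N on the box (all of step 1 and z of each of packed_a_mid, packed_b_mid in the frame of ward_box below 0.032 m and y of packed_a_mid in the frame of ward_box between -0.03 and 0.073 m and angle between each of packed_a_mid, packed_b_mid's own z axis and vertical below 0.12 rad and z of each of clip_lip_a, clip_lip_b in the frame of card_edge below -0.005 m and x of clip_lip_a in the frame of card_edge between -0.025 and 0.025 m and y of packed_b_mid in the frame of ward_box between -0.03 and 0.073 m and x of clip_lip_b in the frame of card_edge between -0.025 and 0.025 m and ((y of clip_lip_a in the frame of card_edge above 0.004 m and y of clip_lip_b in the frame of card_edge below -0.004 m) or (y of clip_lip_a in the frame of card_edge below -0.004 m and y of clip_lip_b in the frame of card_edge above 0.004 m)) and value of joint clip_jaw above 0.5 rad and contact force between clip and ward_box below 1 N and contact force between clip and the fingers above 5 N and linear speed of clip below 0.03 m/s); the arm keeps its last pose, push and grip.
It fails at once if the carton or the bottle is dropped (falls free by more than about 20 mm) ((contact force between the fingers and carton below 0.01 N and linear speed of carton above 0.65 m/s) or (contact force between the fingers and bottle below 0.01 N and linear speed of bottle above 0.65 m/s)).
It fails at once if the ward box is pushed more than 40 mm (distance of ward_box from where it was at the start of the episode above 0.04 m).
It fails at once if another thing on the table is moved more than 30 mm (distance of any of other_mid, stapler, sanitiser, amber from where it was at the start of the episode above 0.03 m).
It also fails if it takes over 66 s, if anything falls off the work surface, if the arm or the gripper's body presses on something with over 40 N, if the wrist force passes 120 N, or if a joint passes its speed limit or range.

### The arm

A 7-joint arm with a two-finger parallel gripper is mounted at the origin on the work surface. World frame = base frame: x ahead of the robot, y to its left, z up, the work surface at z = 0. Lengths are in m, angles in rad, forces in N, time in s.
With the tool pointing down it reaches from about 0.4 to 0.85 m from the base axis. Payload 10.4 kg.
Tool frame: the origin (TCP) lies between the finger pads; the fingertips stand tip_extent ahead of it and the grasp point (between the pads) lies 2 mm behind it (tip_extent is the distance from the TCP to the fingertips, in m); z points along the fingers, y is the direction in which the jaws open and shut (so a half turn about z gives the same grasp; the last joint's range is limited). The gripper opens to 87 mm and grips with 3 to 60 N. Pads are 19 mm wide; open, the fingers measure 117 mm over their backs; the gripper's body (75 mm by 190 mm) begins 51 mm behind the grasp point.
Start: joints at [-1.324, 0.332, -0.065, 1.46, 0.022, 1.35, -0.088], TCP at [0.167, 0.602, 0.24] pointing down, gripper open.
Joint ranges: [-2.6, 2.6], [-0.5, 2.12], [-1.47, 1.34], [0.16, 2.42], [-1.27, 4.41], [0.06, 2.06], [-2.6, 2.6]. Speed limits (rad/s): [2.22, 2.22, 2.79, 2.79, 3.14, 3.14, 3.14].

### API

Orientations are given as a unit quaternion [x, y, z, w].
In Python, from bench import read_state, camera, camera_params, close_job, tip_extent gives the robot as it stands. The module is installed in compiled form; this text tells all that it offers.
- The arm moves only by the tool send_rows, never from a script. Its argument "steps" is a list of rows, each a list of 7 numbers: the turn, a rotation vector about the tool's x, y, z in degrees, then the shift along the tool's x, y, z in m, then the gripper's target within -1 to 1 (shut at 1, half-way at 0, fully open at -1). In form: [[ax, ay, az, x, y, z, jaw], ...]. A call has exactly 10 rows; each row shifts and turns the pose as measured when the row begins, along the tool's axes as they then stand; what a row does not reach is not made up. A row lasts 1/10 s, in which the tool goes at most 50 mm and 8.59 degrees, less where a joint would pass 70% of its speed; a pose out of reach is approached as far as the arm can. A call with a gripper value outside its range is refused whole. The fingers move at their own pace and stop on an object; "force" is the grip in N (left out, the last holds). Time passes only in rows, so rows that do not move let the fingers close, or fill a call up. It gives the time, the measured TCP pose, the force and the opening at its end, in the units of the state.
- read_state(): the state, without advancing time (a new reading comes with each control period).
- camera(name): name is "scene" or "side" or "wrist"; returns (picture, depth): 420x560x3 uint8, blue, green, red; 420x560 float32, m along the optical axis (not along the pixel's ray), 0 where there is no reading.
- camera_params(name): a dict with "camera_matrix" (3x3 intrinsics, pixels), "dist" ([k1, k2, p1, p2, k3] as OpenCV has them; the pictures are not rectified), "world_from_camera" (4x4, takes a point from camera to world coordinates). Camera axes: x right, y down, z forward; pixel columns grow to the right and rows downward; lengths in m; the calibration is good to about 2 mm. A picture is of the moment at which its call begins: read the wrist's pose just before it. camera_params takes no time and is no camera call; for the wrist camera it gives the pose at the moment of the call.
- close_job(): hands the job in, once; it reports no verdict.
The state is a dict: "time": time; "joint_positions": joint angles; "joint_vel": joint speeds; "joint_torque": joint torques, N m; "ee_pos": TCP position; "eef_rot": TCP orientation; "ft_force": force on the tool from outside, world axes, zero at the start; "torque": the same for the moment, N m; "width": finger opening in m.
Only numpy, scipy, OpenCV 4.12 (cv2) and the standard library are available. Lean on these libraries where they do the work, as an engineer would, in place of code of your own. Each camera call takes 0.05 s, during which the arm holds its last target.

## Working session

There is one attempt and no reset: what is moved stays moved. The work goes in short steps, Python scripts to look and compute and a tool call to move; the robot and the scene stay as the last step left them, time stands still between calls to the robot, and variables do not carry over. Pictures are saved under pics/ and viewed, and the job is handed in when it is done.

Besides the shell and the picture viewer there is one more tool, called after "Call:" as name(argument=value, ...) on one line, values as JSON. send_rows: Moves the arm, as the interface text tells. Its arguments: {"type":"object","properties":{"steps":{"type":"array"},"force":{"type":"number"}},"required":["steps"]}

```bash
mkdir -p pics; python3 - <<'E'
from bench import *
import cv2,numpy as np
s=read_state();print({k:np.round(v,3) for k,v in s.items()});print(tip_extent)
for n in ["scene","side","wrist"]:
    p,d=camera(n);cv2.imwrite(f"pics/{n}0.png",p);np.save(f"pics/{n}0.npy",d)
    c=camera_params(n);np.save(f"pics/{n}0_T.npy",c["world_from_camera"]);print(n,np.round(c["camera_matrix"],1),c["dist"],np.round(c["world_from_camera"],3), (d>0).mean())
E
```

```text
{'time': np.float64(0.0), 'joint_positions': array([-1.324,  0.333, -0.065,  1.461,  0.022,  1.35 , -0.089]), 'joint_vel': array([ 0.001,  0.001, -0.001,  0.002,  0.001,  0.   ,  0.002]), 'joint_torque': array([ 0.0000e+00, -6.2326e+01,  2.4000e-02, -3.8990e+01, -6.1000e-02,
        4.0000e-02,  0.0000e+00]), 'ee_pos': array([0.167, 0.602, 0.239]), 'eef_rot': array([ 0.135,  0.991, -0.001, -0.   ]), 'ft_force': array([ 0.107,  0.252, -1.116]), 'torque': array([-0.01 ,  0.01 ,  0.053]), 'width': np.float64(0.088)}
0.017
scene [[447.1   0.  271. ]
 [  0.  447.1 208.3]
 [  0.    0.    1. ]] [-0.12075161  0.          0.          0.          0.        ] [[ 0.851  0.339 -0.401  1.024]
 [ 0.525 -0.544  0.655 -0.741]
 [ 0.004 -0.768 -0.641  0.807]
 [ 0.     0.     0.     1.   ]] 0.9961522108843538
side [[424.6   0.  282.4]
 [  0.  424.6 208.4]
 [  0.    0.    1. ]] [-0.01402063  0.          0.          0.          0.        ] [[ 0.963 -0.145  0.225  0.371]
 [-0.268 -0.51   0.818 -0.809]
 [-0.004 -0.848 -0.53   0.605]
 [ 0.     0.     0.     1.   ]] 0.9961522108843538
wrist [[317.3   0.  282.3]
 [  0.  317.3 208.5]
 [  0.    0.    1. ]] [-0.07057801  0.          0.          0.          0.        ] [[ 0.268  0.918  0.294  0.085]
 [ 0.964 -0.255 -0.083  0.625]
 [-0.001  0.305 -0.952  0.383]
 [ 0.     0.     0.     1.   ]] 0.995922619047619
```

View pics/scene0.png

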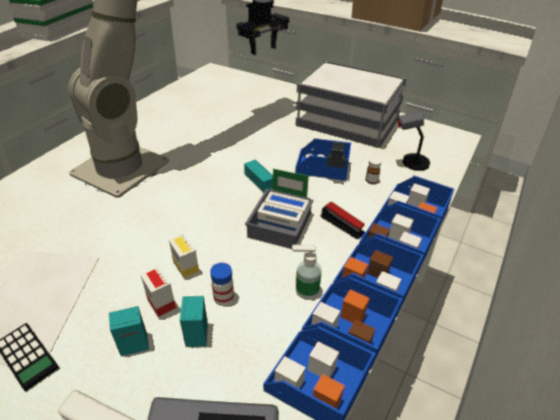

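View pics/side0.png

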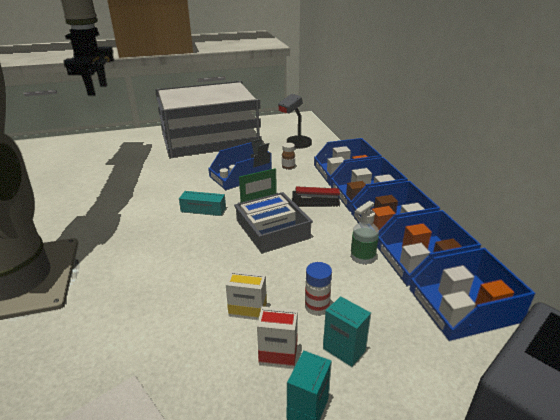

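View pics/wrist0.png

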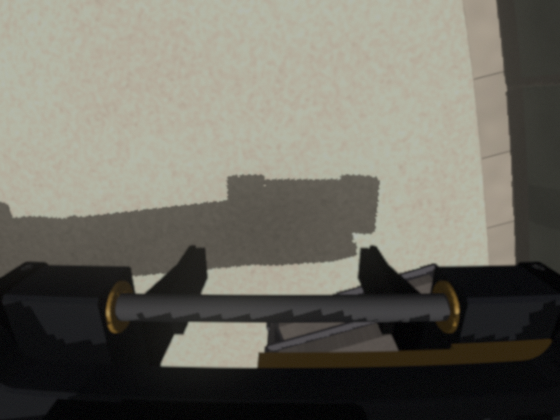

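The scene view shows the carton at (158,292), the bottle at (221,283), the ward box at (282,215) with the green card at (291,183) and the clip on the blue bin at (338,153). Next I'll turn the depth into world points.

```bash
cat > h.py <<'E'
import cv2,numpy as np
from bench import *
def world(d,c,T=None):
    h,w=d.shape
    uv=np.stack(np.meshgrid(np.arange(w),np.arange(h)),-1).reshape(-1,1,2).astype(np.float64)
    n=cv2.undistortPoints(uv,c["camera_matrix"],np.array(c["dist"])).reshape(h,w,2)
    P=np.dstack([n[...,0]*d,n[...,1]*d,d])
    T=c["world_from_camera"] if T is None else T
    W=P@T[:3,:3].T+T[:3,3]
    W[d<=0]=np.nan
    return W
E
python3 - <<'E'
from h import *
import numpy as np
out={}
for n in ["scene","side"]:
    d=np.load(f"pics/{n}0.npy");p=cv2.imread(f"pics/{n}0.png");W=world(d,camera_params(n));np.save(f"pics/{n}0_W.npy",W)
    # colour top map, 1mm/px, x 0.2..0.95? print ranges
    X=W.reshape(-1,3);C=p.reshape(-1,3)
    m=(X[:,2]>-.02)&(X[:,2]<.2)
    x0,y0,s=0.15,-0.45,1.25e-3
    o=np.zeros((600,720,3),np.uint8)
    # image: col = -y ... use col=x,row=-y
    c=((X[:,0]-0.1)/s).astype(float);r=((0.45-X[:,1])/s)
    idx=np.argsort(np.nan_to_num(X[:,2],nan=-1))
    for i in idx:
        if m[i] and 0<=c[i]<720 and 0<=r[i]<600: cv2.circle(o,(int(c[i]),int(r[i])),1,C[i].tolist(),-1)
    for k in range(0,9): cv2.putText(o,f"{.1+.1*k:.1f}",(int(.1*k/s),595),0,.4,(0,255,255))
    for k in range(-3,5): cv2.putText(o,f"{.1*k:.1f}",(0,int((.45-.1*k)/s)),0,.4,(0,255,255))
    cv2.imwrite(f"pics/{n}0_top.png",o)
    for nm,(u,v) in dict(table=(100,220) if n=="scene" else (150,300)).items(): print(n,nm,W[v,u])
E
```

```text
scene table [ 0.14418881 -0.21132483  0.00154616]
side table [ 2.80320653e-01 -1.36888770e-01 -8.53741730e-05]
```

View pics/scene0_top.png

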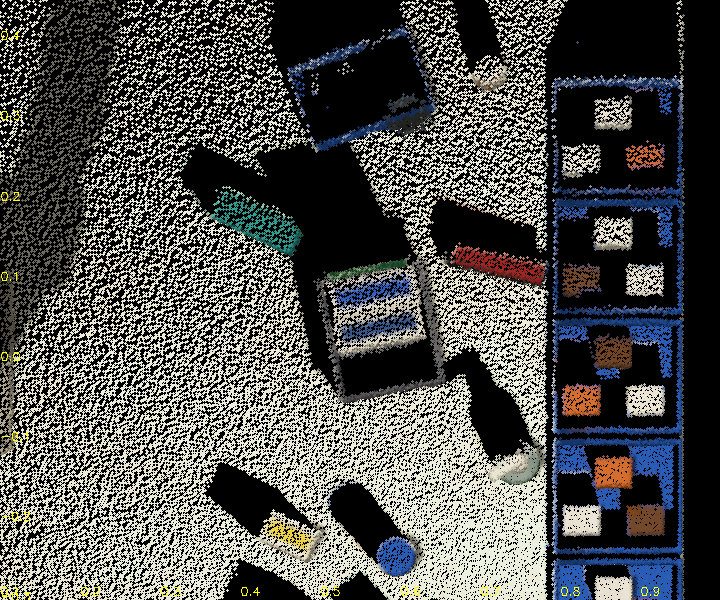

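View pics/side0_top.png

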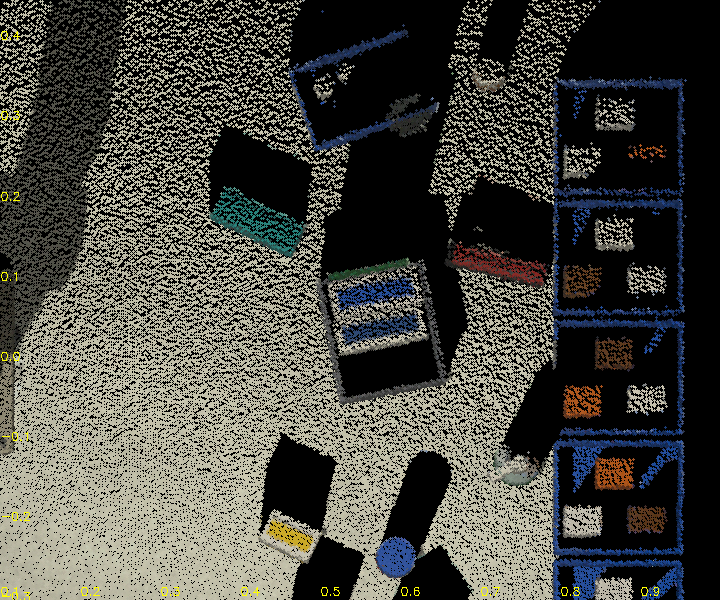

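Both top maps (made from the two cameras) agree: the ward box is near (0.57,0.04), the bin near (0.55,0.33) with the clip near its -y wall at about (0.60,0.31), and the bottle cap at (0.58,-0.25).

```bash
cat > m1.py <<'E'
from h import *
for n in ["scene","side"]:
    W=np.load(f"pics/{n}0_W.npy");p=cv2.imread(f"pics/{n}0.png")
    hsv=cv2.cvtColor(p,cv2.COLOR_BGR2HSV);H,S,V=[hsv[...,i].astype(int) for i in range(3)]
    x,y,z=W[...,0],W[...,1],W[...,2]
    def rect(m,name):
        P=W[m];r=cv2.minAreaRect((P[:,:2]*1000).astype(np.float32));print(n,name,len(P),np.round(r[0],1),np.round(r[1],1),round(r[2],2),"z",np.round(np.percentile(P[:,2],[5,50,95]),4),"mean",np.round(P.mean(0),4))
    cap=(abs(x-.58)<.06)&(abs(y+.25)<.06)&(H>100)&(H<130)&(S>120)
    zc=z[cap].max()
    t=cap&(z>.088)
    P=W[t][:,:2]*1000; c,r=cv2.minEnclosingCircle(P.astype(np.float32));print(n,"cap",np.round(c,1),round(r,1),np.round(np.percentile(z[t],[5,50,95]),4))
    red=((H<8)|(H>172))&(S>130)&(x<.62)&(x>.3)&(y<-.22)
    red1=red&(z>.088); rect(red1,"redtop") 
    ct=(x>.4)&(x<.53)&(y<-.24)&(y>-.42)&(z>.089)&(z<.099)
    rect(ct&((S<60)|red),"cartontop")
    rim=(x>.46)&(x<.68)&(y>-.08)&(y<.14)&(z>.047)&(z<.053)&(S<70)&(V<140)
    rect(rim,"rim")
    card=(x>.46)&(x<.68)&(y>.05)&(y<.16)&(H>40)&(H<85)&(S>80)&(z>.06)
    rect(card,"card"); rect(card&(z>.112),"cardtop")
    b=(x>.4)&(x<.68)&(y>.2)&(y<.45)&(z>.071)&(z<.08)&(H>100)&(H<130)&(S>100)
    rect(b,"binrim")
    cl=(x>.5)&(x<.68)&(y>.22)&(y<.38)&(z>.08)
    rect(cl,"clip")
    ot=(x>.38)&(x<.52)&(y<-.15)&(y>-.28)&(z>.075)&(z<.085);rect(ot,"other")
    fl=(x>.46)&(x<.68)&(y>-.08)&(y<.14)&(z>.042)&(z<.052)&(H>100)&(H<130)&(S>100);rect(fl,"flats")
E
python3 m1.py
```

```text
scene cap [ 595.3 -246. ] 24.0 [0.0904 0.0937 0.0963]
scene redtop 157 [ 489.8 -338.8] [19.6 50.5] 67.13 z [0.0924 0.0947 0.0964] mean [ 0.4909 -0.339   0.0946]
scene cartontop 448 [ 486.9 -361.8] [101.1  67.9] 79.86 z [0.0914 0.0943 0.0962] mean [ 0.4927 -0.3408  0.0941]
scene rim 406 [575.6  36.4] [136.1 162.3] 11.71 z [0.0474 0.0498 0.0519] mean [0.5793 0.0315 0.0497]
scene card 352 [558.8 111.7] [96.5  9.9] 10.45 z [0.0616 0.1045 0.1202] mean [0.5602 0.1131 0.0956]
scene cardtop 107 [560.5 112.3] [92.9  9. ] 10.83 z [0.1123 0.1166 0.1231] mean [0.5646 0.114  0.1169]
scene binrim 67 [572.  342.7] [114.  110.6] 20.04 z [0.0716 0.0742 0.0779] mean [0.5699 0.3309 0.0743]
scene clip 228 [609.2 305.6] [53.3 52.6] 15.61 z [0.0817 0.1046 0.1195] mean [0.6093 0.3044 0.1027]
scene other 371 [ 461.8 -220.1] [42.3 71.4] 63.0 z [0.077  0.0798 0.0823] mean [ 0.4631 -0.221   0.0798]
scene flats 250 [570.4  63.8] [89.8 64.9] 7.85 z [0.0445 0.0474 0.0499] mean [0.5698 0.0661 0.0473]
side cap [ 595.7 -247.3] 24.7 [0.0906 0.0952 0.0968]
side redtop 303 [ 491.5 -338.6] [22.2 50.2] 68.3 z [0.094  0.0
[... 157 characters left out ...]
rim 578 [576.4  37.5] [139.4 163.6] 11.27 z [0.0474 0.0509 0.0527] mean [0.575  0.0297 0.0505]
side card 500 [560.5 112.3] [99.3  9.2] 11.48 z [0.0626 0.1059 0.1234] mean [0.5585 0.1119 0.097 ]
side cardtop 170 [559.3 112.5] [95.2  8.7] 11.11 z [0.1126 0.1189 0.1241] mean [0.5588 0.112  0.1187]
side binrim 130 [570.2 345.7] [116.4 111.7] 20.39 z [0.0713 0.0748 0.078 ] mean [0.5564 0.3502 0.0746]
side clip 251 [611.5 305. ] [54.  46.1] 18.3 z [0.0822 0.1032 0.12  ] mean [0.609  0.3035 0.1018]
side other 626 [ 462.7 -220.3] [42.9 66.6] 64.21 z [0.077  0.0813 0.0829] mean [ 0.4622 -0.2232  0.081 ]
side flats 297 [572.4  62.2] [93.7 66.8] 9.42 z [0.0467 0.0489 0.0513] mean [0.5714 0.0621 0.0489]
```

```bash
cat > m2.py <<'E'
from h import *
for n in ["scene","side"]:
    W=np.load(f"pics/{n}0_W.npy");p=cv2.imread(f"pics/{n}0.png")
    hsv=cv2.cvtColor(p,cv2.COLOR_BGR2HSV);H,S,V=[hsv[...,i].astype(int) for i in range(3)]
    x,y,z=W[...,0],W[...,1],W[...,2]
    rim=(x>.46)&(x<.68)&(y>-.08)&(y<.14)&(z>.046)&(z<.055)&(S<70)&(V<140)
    P=W[rim][:,:2]*1000; best=None
    c0=np.array([576,37])
    for a in np.arange(8,15,.25):   # line straightness of the 2 long sides
        t=np.radians(a);q=(P-c0)@np.array([[np.cos(t),-np.sin(t)],[np.sin(t),np.cos(t)]])
        R=q[(q[:,0]>50)&(abs(q[:,1])<65),0];L=q[(q[:,0]<-50)&(abs(q[:,1])<65),0];B=q[(q[:,1]<-60)&(abs(q[:,0])<55),1]
        s=sum(v.std()*len(v) for v in(R,L,B))
        if best is None or s<best[0]: best=(s,a,[(len(v),np.round(np.median(v),1)) for v in (R,L,B)])
    print(n,"rim R,L,B medians (expect 63,-63,-75)",best)
    card=(x>.46)&(x<.68)&(y>.05)&(y<.16)&(H>40)&(H<85)&(S>80)&(z>.06)
    for a in [11.3]:
        t=np.radians(a);q=(W[card][:,:2]*1000-c0)@np.array([[np.cos(t),-np.sin(t)],[np.sin(t),np.cos(t)]]);print(" card in box frame: x pct",np.round(np.percentile(q[:,0],[1,5,50,95,99]),1),"y",np.round(np.percentile(q[:,1],[5,25,50,75,95]),1),"slope deg",np.degrees(np.polyfit(q[:,0],q[:,1],1)[0]))
    for nm,m in dict(turq=(H>75)&(H<97)&(S>100)&(z>.03)&(y<0)&(x>.2)).items():
        k,l,st,ce=cv2.connectedComponentsWithStats(m.astype(np.uint8))
        for i in range(1,k):
            if st[i,4]>80: print(" ",nm,np.round(np.nanpercentile(W[l==i],[2,98],axis=0),3).tolist())
    far=(x>.3)&(x<.85)&(y>.1)&(y<.7)&(z>.12); 
    print(" tall near", np.round(np.nanpercentile(W[far],[2,98],axis=0),3).tolist())
    cl=(x>.5)&(x<.68)&(y>.22)&(y<.38)&(z>.08)
    t=np.radians(20);q=(W[cl][:,:2]*1000-[610,305])@np.array([[np.cos(t),-np.sin(t)],[np.sin(t),np.cos(t)]])
    for lo,hi in((80,90),(90,105),(105,125)):
        k=(W[cl][:,2]*1000>lo)&(W[cl][:,2]*1000<hi);print(" clip z",lo,k.sum(),np.round(np.percentile(q[k],[3,50,97],axis=0),1).tolist())
    b=(x>.4)&(x<.68)&(y>.2)&(y<.45)&(z>.07)&(z<.08)&(H>100)&(H<130)&(S>100)
    Q=(W[b][:,:2]*1000-[610,305])@np.array([[np.cos(t),-np.sin(t)],[np.sin(t),np.cos(t)]]);k=abs(Q[:,1])<15
    print(" binwall y",np.round(np.median(Q[k,1]),1),"slope",np.degrees(np.polyfit(Q[k,0],Q[k,1],1)[0]),k.sum())
    p2=cv2.resize(p[120:200,280:380] if n=="scene" else p[120:200,200:300],None,fx=7,fy=7,interpolation=cv2.INTER_CUBIC);cv2.imwrite(f"pics/{n}_clip.png",p2)
E
python3 m2.py
```

```text
scene rim R,L,B medians (expect 63,-63,-75) (np.float64(751.0146618861797), np.float64(11.5), [(116, np.float64(63.3)), (102, np.float64(-63.5)), (94, np.float64(-76.1))])
 card in box frame: x pct [-49.6 -47.2   0.9  42.7  45.4] y [74.7 76.4 77.8 79.  80.8] slope deg -0.5749677603349093
  turq [[0.582, -0.391, 0.033], [0.638, -0.331, 0.096]]
  turq [[0.485, -0.481, 0.033], [0.542, -0.422, 0.096]]
 tall near [[0.355, 0.473, 0.125], [0.785, 0.695, 0.172]]
 clip z 80 53 [[-26.4, -12.0], [1.2, -8.2], [24.5, 9.4]]
 clip z 90 65 [[-16.9, -16.6], [0.8, -11.2], [15.5, 18.7]]
 clip z 105 110 [[-17.6, -22.4], [-2.0, 15.7], [14.4, 23.5]]
 binwall y 0.5 slope -0.13911607493751574 46
side rim R,L,B medians (expect 63,-63,-75) (np.float64(1242.4065632409086), np.float64(11.0), [(138, np.float64(63.5)), (148, np.float64(-64.9)), (133, np.float64(-78.0))])
 card in box frame: x pct [-48.2 -46.2  -3.6  45.1  47.9] y [74.5 75.9 76.8 77.9 79.3] slope deg 0.22355693803271637
  turq [[0.573, -0.394, 0.032], [0.634, -0.333, 0.097]]
  turq [[0.475, -0.484, 0.034], [0.539, -0.423, 0.097]]
 tall near [[0.352, 0.118, 0.122], [0.783, 0.693, 0.174]]
 clip z 80 61 [[-24.7, -13.1], [-8.6, -7.5], [24.8, 13.9]]
 clip z 90 75 [[-15.3, -18.6], [-3.6, -11.8], [17.9, 17.2]]
 clip z 105 115 [[-14.7, -23.1], [0.5, 14.6], [16.7, 21.6]]
 binwall y -0.2 slope 0.49612787450019763 59
```

```bash
python3 -c "
import cv2,numpy as np
a=cv2.imread('pics/scene_clip.png');b=cv2.imread('pics/side_clip.png');cv2.imwrite('pics/clip2.png',cv2.resize(np.hstack([a,b]),(800,320)))"
```

```text
(no output)
```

View pics/clip2.png

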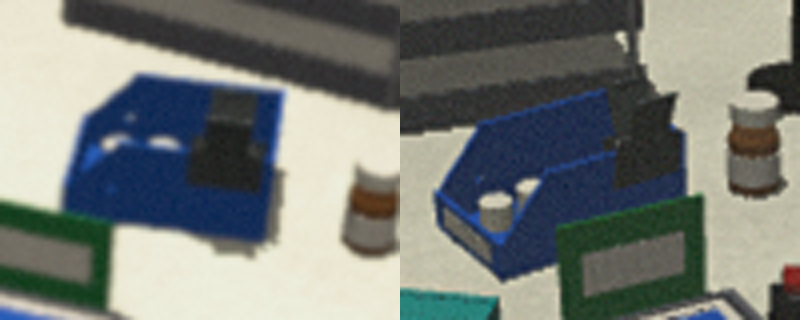

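```bash
cat > go.py <<'E'
import sys
from h import *
from scipy.spatial.transform import Rotation as R
def rel(x,y,z,az):
    s=read_state();p=np.array(s["ee_pos"]);R0=R.from_quat(s["eef_rot"])
    a=np.radians(az);Y=np.array([np.cos(a),np.sin(a),0]);Z=np.array([0,0,-1.]);X=np.cross(Y,Z)
    Rt=R.from_matrix(np.c_[X,Y,Z]);rv=np.degrees((R0.inv()*Rt).as_rotvec());d=np.array([x,y,z])-p
    print("t",round(float(s["time"]),2),"p",np.round(p*1000,1),"az",round(np.degrees(np.arctan2(*R0.as_matrix()[[1,0],1])),2),"w",round(float(s["width"])*1000,1),"F",np.round(s["ft_force"],1),"q7",np.round(s["joint_positions"],2))
    print("turn",np.round(rv,2),"shift now-axes mm",np.round(R0.inv().apply(d)*1000,1),"shift turned-axes",np.round(Rt.inv().apply(d)*1000,1))
if __name__=="__main__": rel(*map(float,sys.argv[1:5]))
E
python3 go.py .4915 -.3393 .2 67
```

```text
t 0.15 p [166.5 602.1 238.9] az 74.54 w 87.0 F [-0.6  0.3 -0.1] q7 [-1.32  0.33 -0.06  1.46  0.02  1.35 -0.09]
turn [-0.06  0.01  7.54] shift now-axes mm [-564.1 -820.7   39.8] shift turned-axes [-667.  -739.6   38.9]
```

Call:
send_rows(steps=[[0,0,0,-0.038,-0.032,0,-1],[0,0,0,-0.038,-0.032,0,-1],[0,0,0,-0.038,-0.032,0,-1],[0,0,0,-0.038,-0.032,0,-1],[0,0,0,-0.038,-0.032,0,-1],[0,0,0,-0.038,-0.032,0,-1],[0,0,0,-0.038,-0.032,0,-1],[0,0,0,-0.038,-0.032,0,-1],[0,0,0,-0.038,-0.032,0,-1],[0,0,0,-0.038,-0.032,0,-1]])

```text
time: 1.15
ee_pos: [0.4455, 0.1918, 0.2355]
eef_rot: [0.128, 0.992, -0.001, -0.002]
ft_force: [1.5, 0.9, -0.0]
width: 0.0869
```

```bash
python3 go.py .4915 -.3393 .2 67
```

```text
t 1.15 p [445.5 191.8 235.5] az 75.25 w 86.9 F [ 1.5  0.9 -0. ] q7 [-0.8   0.02  0.31  1.84 -0.01  1.29  0.82]
turn [-0.16 -0.21  8.25] shift now-axes mm [-179.8 -501.8   36.1] shift turned-axes [-249.9 -470.9   35.5]
```

Call:
send_rows(steps=[[0,0,8.2,-0.016,-0.046,0.003,-1],[0,0,0,-0.023,-0.044,0.003,-1],[0,0,0,-0.023,-0.044,0.003,-1],[0,0,0,-0.023,-0.044,0.003,-1],[0,0,0,-0.023,-0.044,0.003,-1],[0,0,0,-0.023,-0.044,0.003,-1],[0,0,0,-0.023,-0.044,0.003,-1],[0,0,0,-0.023,-0.044,0.003,-1],[0,0,0,-0.023,-0.044,0.003,-1],[0,0,0,-0.023,-0.044,0.003,-1]])

```text
time: 2.15
ee_pos: [0.4818, -0.3057, 0.2066]
eef_rot: [0.201, 0.98, 0.0, 0.001]
ft_force: [0.9, 0.5, -0.0]
width: 0.0871
```

```bash
python3 go.py .4915 -.3393 .075 67
```

```text
t 2.15 p [ 481.8 -305.7  206.6] az 66.82 w 87.1 F [ 0.9  0.5 -0. ] q7 [-0.19  0.29  0.81  1.69 -0.22  1.26  1.84]
turn [ 0.05  0.05 -0.18] shift now-axes mm [-22.  -27.1 131.6] shift turned-axes [-22.1 -27.1 131.6]
```

Call:
send_rows(steps=[[0,0,0,-0.011,-0.0135,0.01,-1],[0,0,0,-0.011,-0.0135,0.01,-1],[0,0,0,0,0,0,-1],[0,0,0,0,0,0.02,-1],[0,0,0,0,0,0.02,-1],[0,0,0,0,0,0.02,-1],[0,0,0,0,0,0.02,-1],[0,0,0,0,0,0.02,-1],[0,0,0,0,0,0.01,-1],[0,0,0,0,0,0,-1]])

```text
time: 3.15
ee_pos: [0.4894, -0.3449, 0.0722]
eef_rot: [0.204, 0.979, -0.001, -0.0]
ft_force: [-0.1, 0.5, -0.3]
width: 0.0869
```

```bash
python3 go.py .4915 -.3393 .075 67; python3 - <<'E'
from h import *
ps=[camera(n)[0] for n in ("scene","side")]
cv2.imwrite("pics/g1.png",np.hstack([cv2.resize(ps[0][180:380,60:260],(400,400)),cv2.resize(ps[1][220:420,180:380],(400,400))]))
E
```

```text
t 3.15 p [ 489.4 -344.9   72.2] az 66.45 w 86.9 F [-0.1  0.5 -0.3] q7 [-0.04  0.51  0.73  1.75 -0.39  1.04  1.99]
turn [-0.11 -0.02 -0.55] shift now-axes mm [ 0.3  5.9 -2.8] shift turned-axes [ 0.3  5.9 -2.8]
```

View pics/g1.png

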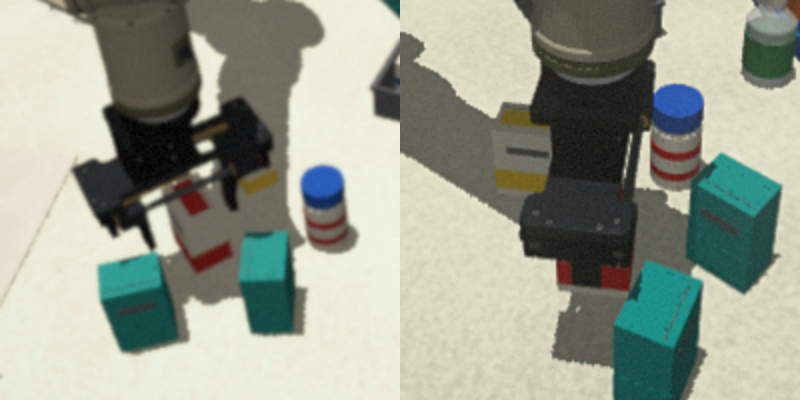

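The pictures show the fingers straddling the carton (left view about (195,215)), with the bottle and the turquoise boxes clear. Next I centre the fingers and close them.

Call:
send_rows(steps=[[0,0,0,0,0.004,-0.002,-1],[0,0,0,0,0.002,-0.001,-1],[0,0,0,0,0,0,1],[0,0,0,0,0,0,1],[0,0,0,0,0,0,1],[0,0,0,0,0,0,1],[0,0,0,0,0,0,1],[0,0,0,0,0,0,1],[0,0,0,0,0,0,1],[0,0,0,0,0,0,1]], force=20)

```text
time: 4.25
ee_pos: [0.4944, -0.3405, 0.0805]
eef_rot: [0.204, 0.979, -0.002, 0.003]
ft_force: [0.1, 0.7, 0.6]
width: 0.044
```

```bash
python3 go.py .5583 -.0141 .18 101.5
```

```text
t 4.25 p [ 494.4 -340.5   80.5] az 66.44 w 44.0 F [0.1 0.7 0.6] q7 [-0.05  0.5   0.74  1.74 -0.38  1.04  1.98]
turn [ -0.22   0.36 -35.06] shift now-axes mm [  71.2  324.5 -100.6] shift turned-axes [-127.7  307.1  -99.5]
```

Call:
send_rows(steps=[[0,0,0,0,0,-0.01,1],[0,0,0,0,0,-0.02,1],[0,0,-6,0,0,-0.025,1],[0,0,-7,0,0,-0.025,1],[0,0,-7,0,0,-0.02,1],[0,0,-7,0,0,-0.01,1],[0,0,-7,0,0,0,1],[0,0,0,0,0,0,1],[0,0,0,0,0,0,1],[0,0,0,0,0,0,1]])

```text
time: 5.25
ee_pos: [0.4916, -0.3406, 0.1985]
eef_rot: [-0.098, 0.995, -0.003, 0.001]
ft_force: [0.2, 0.1, -2.0]
width: 0.0439
```

```bash
python3 go.py .5583 -.0141 .18 101.5;  python3 - <<'E'
from h import *
s=read_state();p0=np.array(s["ee_pos"])
o=[]
for n in ("scene","side"):
    p,d=camera(n);W=world(d,camera_params(n))
    hsv=cv2.cvtColor(p,cv2.COLOR_BGR2HSV);H,S,V=[hsv[...,i].astype(int) for i in range(3)]
    m=((H<8)|(H>172))&(S>130)&(np.linalg.norm(W[...,:2]-p0[:2],axis=2)<.06)
    print(n,m.sum(),np.round(np.nanpercentile(W[m],[1,50,99],axis=0)*1000,1).tolist())
    m=(np.linalg.norm(W[...,:2]-p0[:2],axis=2)<.045)&(W[...,2]<p0[2]-.02)&(W[...,2]>.05);print("low z",np.round(np.nanpercentile(W[m][:,2],[0.5,1,2,5]),4))
    o.append(p)
cv2.imwrite("pics/l1.png",np.hstack([cv2.resize(o[0][130:330,60:260],(400,400)),cv2.resize(o[1][160:360,180:380],(400,400))]))
E
```

```text
t 5.25 p [ 491.6 -340.6  198.5] az 101.21 w 43.9 F [ 0.2  0.1 -2. ] q7 [-0.02  0.34  0.69  1.63 -0.22  1.25  2.47]
turn [-0.32  0.14 -0.29] shift now-axes mm [-128.8  307.4   17.1] shift turned-axes [-130.4  306.6   18.5]
scene 380 [[467.5, -376.9, 129.6], [507.3, -357.3, 145.7], [534.1, -317.1, 346.7]]
low z [0.1177 0.1184 0.1191 0.1217]
side 685 [[454.4, -370.6, 130.3], [477.6, -361.8, 145.4], [519.6, -329.1, 214.7]]
low z [0.1193 0.1198 0.1205 0.1222]
```

View pics/l1.png

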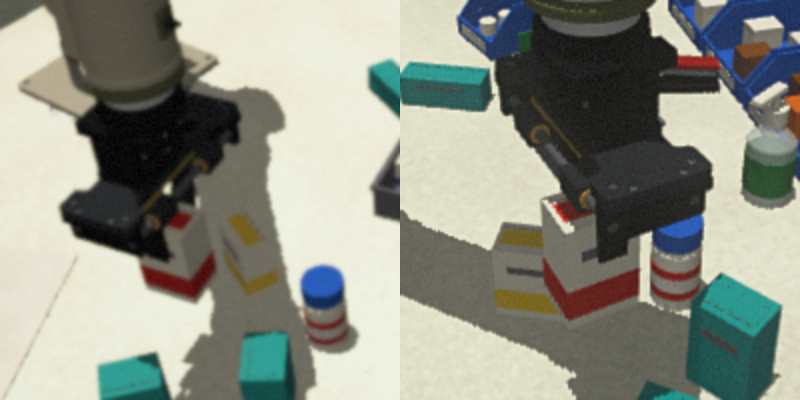

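Call:
send_rows(steps=[[0,0,0,-0.015,0.035,0,1],[0,0,0,-0.0165,0.039,0,1],[0,0,0,-0.0165,0.039,0,1],[0,0,0,-0.0165,0.039,0,1],[0,0,0,-0.0165,0.039,0,1],[0,0,0,-0.0165,0.039,0,1],[0,0,0,-0.0165,0.039,0,1],[0,0,0,-0.0115,0.027,0,1],[0,0,0,0,0,0,1],[0,0,0,0,0,0,1]])

```text
time: 6.35
ee_pos: [0.5588, -0.0148, 0.1932]
eef_rot: [-0.09, 0.996, -0.004, -0.002]
ft_force: [-0.2, -0.6, -0.4]
width: 0.044
```

```bash
cat > held.py <<'E'
from h import *
import sys
from scipy.spatial.transform import Rotation as R
s=read_state();p0=np.array(s["ee_pos"]);R0=R.from_quat(s["eef_rot"]).as_matrix()
o=[]
for n in ("scene","side"):
    p,d=camera(n);W=world(d,camera_params(n))
    q=(W-p0)@R0*1000
    m=(abs(q[...,0])<60)&(abs(q[...,1])<45)&(q[...,2]>25)&(q[...,2]<74)
    Q=q[m];print(n,m.sum(),"toolx pct",np.round(np.percentile(Q[:,0],[1,3,50,97,99]),1),"tooly",np.round(np.percentile(Q[:,1],[1,3,50,97,99]),1))
    m=(abs(q[...,0])<40)&(abs(q[...,1])<35)&(q[...,2]>25)&(q[...,2]<100);print(" bottom toolz",np.round(np.percentile(q[m][:,2],[95,98,99,99.5]),1))
    o.append(p)
cv2.imwrite(sys.argv[1],np.hstack([cv2.resize(o[0][110:310,180:380],(400,400)),cv2.resize(o[1][130:330,170:370],(400,400))]))
E
python3 go.py .5583 -.0141 .083 101.5; python3 held.py pics/h1.png
```

```text
t 6.35 p [558.8 -14.8 193.2] az 100.34 w 44.0 F [-0.2 -0.6 -0.4] q7 [-0.51  0.23  0.52  1.73 -0.11  1.22  1.79]
turn [-0.42 -0.22 -1.16] shift now-axes mm [ -0.    1.6 110.2] shift turned-axes [  0.4   0.8 110.2]
scene 465 toolx pct [-26.8 -26.5  -4.6  31.7  32.6] tooly [-24.4 -23.8 -20.9  18.5  22.4]
 bottom toolz [77.2 79.5 80.9 81.3]
side 644 toolx pct [-26.4 -24.1  13.4  34.3  34.5] tooly [-25.2 -24.5 -21.9  16.2  20.3]
 bottom toolz [75.9 78.  78.5 78.7]
```

View pics/h1.png

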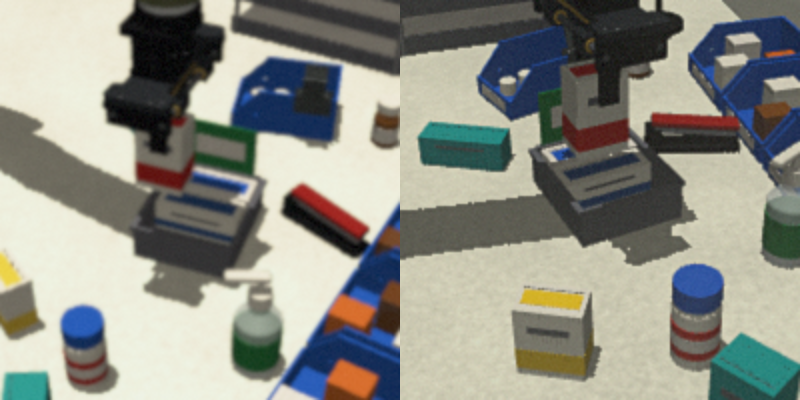

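Call:
send_rows(steps=[[-0.4,-0.2,-1.2,-0.003,0.001,0.005,1],[0,0,0,0,0,0.01,1],[0,0,0,0,0,0.015,1],[0,0,0,0,0,0.01,1],[0,0,0,0,0,0.008,1],[0,0,0,0,0,0,1],[0,0,0,0,0,0,1],[0,0,0,0,0,0,1],[0,0,0,0,0,0,1],[0,0,0,0,0,0,1]])

```text
time: 7.45
ee_pos: [0.5615, -0.0199, 0.1421]
eef_rot: [-0.096, 0.995, -0.0, 0.0]
ft_force: [-0.2, 0.1, -0.6]
width: 0.0439
```

```bash
python3 go.py .5615 -.0135 .084 101.5; python3 held.py pics/h2.png
```

```text
t 7.45 p [561.5 -19.9 142.1] az 101.05 w 43.9 F [-0.2  0.1 -0.6] q7 [-0.48  0.29  0.51  1.78 -0.15  1.12  1.84]
turn [-0.03  0.05 -0.45] shift now-axes mm [-1.2  6.4 58.1] shift turned-axes [-1.3  6.3 58.1]
scene 431 toolx pct [-26.9 -26.4  -4.1  32.8  34.5] tooly [-25.1 -23.9 -20.9  16.   18.2]
 bottom toolz [96.6 98.6 99.3 99.7]
side 583 toolx pct [-24.9 -24.   13.3  34.2  34.6] tooly [-25.4 -25.  -22.1  14.2  17. ]
 bottom toolz [96.4 98.8 99.3 99.5]
```

View pics/h2.png

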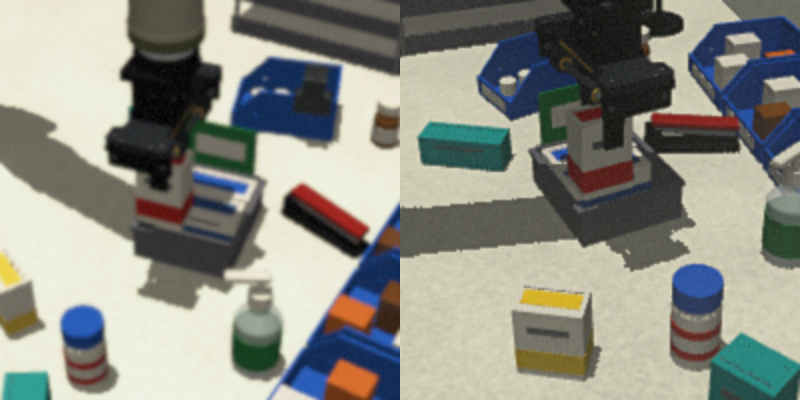

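Call:
send_rows(steps=[[0,0,-0.4,-0.001,0.004,0,1],[0,0,0,0,0.003,0,1],[0,0,0,0,0,0.003,1],[0,0,0,0,0.0005,0.006,1],[0,0,0,0,0.0005,0.006,1],[0,0,0,0,0.0005,0.006,1],[0,0,0,0,0.0005,0.006,1],[0,0,0,0,0.0005,0.005,1],[0,0,0,0,0,0.002,1],[0,0,0,0,0,0,1]])

```text
time: 8.55
ee_pos: [0.56, -0.0094, 0.1042]
eef_rot: [-0.1, 0.995, -0.0, -0.0]
ft_force: [-0.3, 0.5, -1.4]
width: 0.044
```

```bash
python3 go.py .5615 -.0135 .084 101.5
```

```text
t 8.55 p [560.   -9.4 104.2] az 101.51 w 44.0 F [-0.3  0.5 -1.4] q7 [-0.48  0.33  0.5   1.82 -0.18  1.04  1.85]
turn [-0.03 -0.03  0.01] shift now-axes mm [-0.7 -4.3 20.2] shift turned-axes [-0.6 -4.4 20.2]
```

Call:
send_rows(steps=[[0,0,0,-0.0005,-0.003,0,1],[0,0,0,0,-0.001,0.002,1],[0,0,0,0,0,0.004,1],[0,0,0,0,0,0.004,1],[0,0,0,0,0,0.003,1],[0,0,0,0,0,0.002,1],[0,0,0,0,0,0.001,1],[0,0,0,0,0,0,1],[0,0,0,0,0,0,1],[0,0,0,0,0,0,1]])

```text
time: 9.55
ee_pos: [0.5618, -0.0137, 0.0874]
eef_rot: [-0.1, 0.995, -0.0, 0.0]
ft_force: [-0.0, 0.2, -2.0]
width: 0.0441
```

```bash
python3 go.py .5615 -.0135 .084 101.5; python3 held.py pics/h3.png
```

```text
t 9.55 p [561.8 -13.7  87.4] az 101.5 w 44.1 F [-0.   0.2 -2. ] q7 [-0.47  0.35  0.49  1.82 -0.19  1.01  1.87]
turn [-0.03  0.03  0.  ] shift now-axes mm [0.3 0.2 3.4] shift turned-axes [0.3 0.2 3.4]
scene 805 toolx pct [-58.8 -57.3 -23.4  38.8  42.5] tooly [-32.8 -32.1 -27.5  39.3  43.7]
 bottom toolz [87.4 89.1 89.7 90.2]
side 987 toolx pct [-59.1 -57.    8.7  43.5  44. ] tooly [-33.8 -33.1 -29.6  36.1  42.6]
 bottom toolz [85.  86.4 87.  87.6]
```

View pics/h3.png

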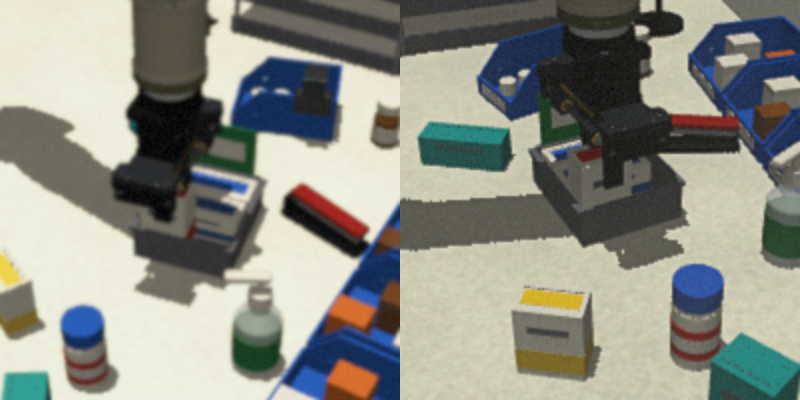

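The carton is inside the bay, at about (170,215) in the left view, and 3 mm above the floor. I'll lower the rest gently.

Call:
send_rows(steps=[[0,0,0,0,0,0.001,1],[0,0,0,0,0,0.001,1],[0,0,0,0,0,0.001,1],[0,0,0,0,0,0.001,1],[0,0,0,0,0,0,1],[0,0,0,0,0,0,1],[0,0,0,0,0,0,1],[0,0,0,0,0,0,1],[0,0,0,0,0,0,1],[0,0,0,0,0,0,1]])

```text
time: 10.65
ee_pos: [0.5625, -0.0134, 0.0845]
eef_rot: [-0.1, 0.995, 0.0, 0.001]
ft_force: [-1.0, 0.4, -0.1]
width: 0.044
```

```bash
python3 go.py .5615 -.0135 .084 101.5
```

```text
t 10.65 p [562.5 -13.4  84.5] az 101.51 w 44.0 F [-1.   0.4 -0.1] q7 [-0.47  0.36  0.49  1.83 -0.2   1.    1.87]
turn [0.01 0.12 0.01] shift now-axes mm [1.  0.1 0.5] shift turned-axes [1.  0.1 0.5]
```

Call:
send_rows(steps=[[0,0,0,0.0005,0,0.001,1],[0,0,0,0,0,0.0005,1],[0,0,0,0,0,0,1],[0,0,0,0,0,0,-1],[0,0,0,0,0,0,-1],[0,0,0,0,0,0,-1],[0,0,0,0,0,0,-1],[0,0,0,0,0,0,-1],[0,0,0,0,0,0,-1],[0,0,0,0,0,0,-1]])

```text
time: 11.65
ee_pos: [0.5629, -0.0134, 0.0844]
eef_rot: [-0.1, 0.995, 0.0, 0.002]
ft_force: [0.5, -0.5, 0.4]
width: 0.0853
```

```bash
python3 go.py .5955 -.2466 .075 101.5
```

```text
t 11.65 p [562.9 -13.4  84.4] az 101.51 w 85.3 F [ 0.5 -0.5  0.4] q7 [-0.47  0.36  0.49  1.83 -0.2   1.    1.87]
turn [0.02 0.23 0.01] shift now-axes mm [  14.6 -235.     9.3] shift turned-axes [  14.5 -235.     9.4]
```

Call:
send_rows(steps=[[0,0.2,0,0,0,-0.015,-1],[0,0,0,0,0,-0.025,-1],[0,0,0,0,0,-0.03,-1],[0,0,0,0,0,-0.03,-1],[0,0,0,0,-0.02,-0.01,-1],[0,0,0,0.003,-0.045,0,-1],[0,0,0,0.003,-0.045,0,-1],[0,0,0,0.003,-0.045,0,-1],[0,0,0,0.003,-0.045,0,-1],[0,0,0,0.002,-0.03,0,-1]])

```text
time: 12.65
ee_pos: [0.5979, -0.2421, 0.199]
eef_rot: [-0.107, 0.994, 0.001, 0.001]
ft_force: [0.8, 0.4, 0.3]
width: 0.087
```

```bash
python3 go.py .5955 -.2466 .075 101.5; python3 - <<'E'
from h import *
o=[]
for n in ("scene","side"):
    p,d=camera(n);W=world(d,camera_params(n));o.append(p)
    hsv=cv2.cvtColor(p,cv2.COLOR_BGR2HSV);H,S,V=[hsv[...,i].astype(int) for i in range(3)]
    x,y,z=np.moveaxis(W,2,0)
    m=(x>.48)&(x<.66)&(y>-.1)&(y<.08)&(z>.085)&(z<.11);P=(W[m][:,:2]*1000).astype(np.float32)
    print(n,m.sum(),cv2.minAreaRect(P),np.percentile(W[m][:,2],[5,50,95]))
    t=np.radians(11.3);q=(P-[576,35.3])@np.array([[np.cos(t),-np.sin(t)],[np.sin(t),np.cos(t)]]);print(" boxframe",np.round(np.percentile(q,[2,98],axis=0),1).tolist())
cv2.imwrite("pics/p1.png",np.hstack([cv2.resize(o[0][130:290,180:340],(400,400)),cv2.resize(o[1][130:290,190:350],(400,400))]))
E
```

```text
t 12.65 p [ 597.9 -242.1  199. ] az 102.28 w 87.0 F [0.8 0.4 0.3] q7 [-0.13  0.44  0.61  1.49 -0.26  1.29  2.29]
turn [0.12 0.1  0.78] shift now-axes mm [  3.5  -4.2 123.9] shift turned-axes [  3.2  -4.  124. ]
scene 379 ((558.5670776367188, -14.028179168701172), (60.74164581298828, 48.27922439575195), 10.92216968536377) [0.08780636 0.09759384 0.10008113]
 boxframe [[-55.6, -68.7], [3.1, -23.3]]
side 446 ((559.32177734375, -15.588172912597656), (62.21864318847656, 47.22024154663086), 12.532600402832031) [0.08686963 0.09901177 0.10100137]
 boxframe [[-56.4, -69.5], [2.8, -25.0]]
```

View pics/p1.png

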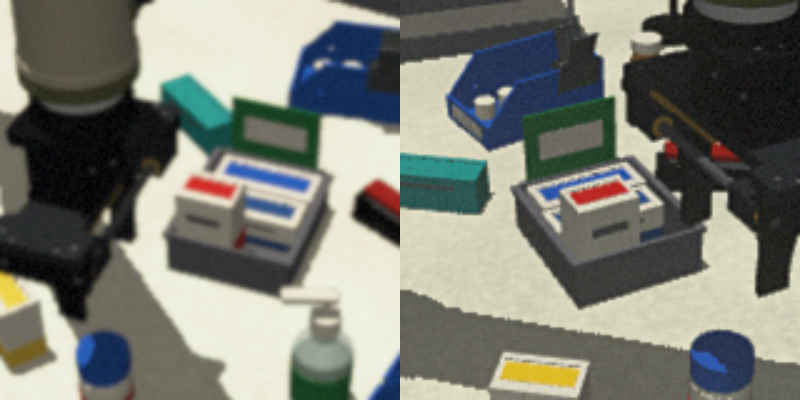

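The carton stands upright in the bay: its red top is at (210,188) in the left view, and it measures (-27,-46) mm in the box frame. Next is the bottle.

Call:
send_rows(steps=[[0.1,0.1,0.8,0.003,-0.002,0,-1],[0,0,0,0,0,0.01,-1],[0,0,0,0,0,0.02,-1],[0,0,0,0,0,0.025,-1],[0,0,0,0,0,0.025,-1],[0,0,0,0,0,0.02,-1],[0,0,0,0,0,0.01,-1],[0,0,0,0,0,0.004,-1],[0,0,0,0,0,0,-1],[0,0,0,0,0,0,-1]])

```text
time: 13.75
ee_pos: [0.5957, -0.237, 0.0783]
eef_rot: [-0.102, 0.995, 0.001, 0.0]
ft_force: [0.0, 1.1, 0.7]
width: 0.0868
```

```bash
python3 go.py .5955 -.2466 .075 101.5
```

```text
t 13.75 p [ 595.7 -237.    78.3] az 101.75 w 86.8 F [0.  1.1 0.7] q7 [-0.11  0.55  0.56  1.61 -0.33  1.07  2.32]
turn [0.17 0.05 0.25] shift now-axes mm [ 2.1 -9.4  3.3] shift turned-axes [ 2.1 -9.4  3.3]
```

Call:
send_rows(steps=[[0.1,0,0.2,0.001,-0.004,0.001,-1],[0,0,0,0.001,-0.004,0.001,-1],[0,0,0,0,-0.001,0.001,-1],[0,0,0,0,0,0,1],[0,0,0,0,0,0,1],[0,0,0,0,0,0,1],[0,0,0,0,0,0,1],[0,0,0,0,0,0,1],[0,0,0,0,0,0,1],[0,0,0,0,0,0,1]], force=20)

```text
time: 14.75
ee_pos: [0.5969, -0.2479, 0.0779]
eef_rot: [-0.1, 0.995, -0.0, 0.002]
ft_force: [0.1, 0.2, -0.9]
width: 0.0477
```

```bash
python3 go.py .5955 -.2466 .075 101.5
```

```text
t 14.75 p [ 596.9 -247.9   77.9] az 101.51 w 47.7 F [ 0.1  0.2 -0.9] q7 [-0.1   0.56  0.56  1.6  -0.33  1.07  2.33]
turn [-0.05  0.27  0.01] shift now-axes mm [1.1 1.5 2.9] shift turned-axes [1.1 1.5 2.9]
```

Call:
send_rows(steps=[[0,0,0,0,0,-0.01,1],[0,0,0,0,0,-0.02,1],[0,0,0,0,0,-0.03,1],[0,0,0,0,0,-0.03,1],[0,0,0,0,0,-0.02,1],[0,0,0,0,0,-0.01,1],[0,0,0,0,0,0,1],[0,0,0,0,0,0,1],[0,0,0,0,0,0,1],[0,0,0,0,0,0,1]])

```text
time: 15.75
ee_pos: [0.5942, -0.2473, 0.2018]
eef_rot: [-0.1, 0.995, 0.001, -0.0]
ft_force: [-0.2, 0.0, -0.7]
width: 0.0476
```

```bash
python3 go.py .6171 -.0023 .2 101.5
```

```text
t 15.75 p [ 594.2 -247.3  201.8] az 101.47 w 47.6 F [-0.2  0.  -0.7] q7 [-0.13  0.44  0.61  1.49 -0.26  1.3   2.28]
turn [ 0.07 -0.02 -0.03] shift now-axes mm [-71.2 235.6   2.1] shift turned-axes [-71.3 235.6   1.8]
```

Call:
send_rows(steps=[[0,0,0,-0.007,0.023,0,1],[0,0,0,-0.012,0.04,0,1],[0,0,0,-0.012,0.04,0,1],[0,0,0,-0.012,0.04,0,1],[0,0,0,-0.012,0.04,0,1],[0,0,0,-0.009,0.03,0,1],[0,0,0,-0.006,0.02,0,1],[0,0,0,0,0,0,1],[0,0,0,0,0,0,1],[0,0,0,0,0,0,1]])

```text
time: 16.75
ee_pos: [0.6131, 0.003, 0.1924]
eef_rot: [-0.098, 0.995, 0.0, -0.007]
ft_force: [0.5, -1.5, -0.4]
width: 0.0475
```

```bash
python3 go.py .6171 -.0023 .2 101.5; python3 held.py pics/h4.png
```

```text
t 16.75 p [613.1   3.  192.4] az 101.3 w 47.5 F [ 0.5 -1.5 -0.4] q7 [-0.5   0.37  0.53  1.57 -0.19  1.27  1.84]
turn [ 0.09 -0.82 -0.2 ] shift now-axes mm [-2.8 -6.  -7.6] shift turned-axes [-2.9 -6.  -7.6]
scene 287 toolx pct [-21.3 -20.8  -5.   19.9  20.4] tooly [-24.1 -23.5 -18.4   0.3   3.6]
 bottom toolz [96.7 97.6 98.9 99.9]
side 397 toolx pct [-18.1 -15.5  12.7  25.7  26.1] tooly [-25.4 -25.3 -19.2   2.6   4.5]
 bottom toolz [94.4 96.3 98.  99.4]
```

View pics/h4.png

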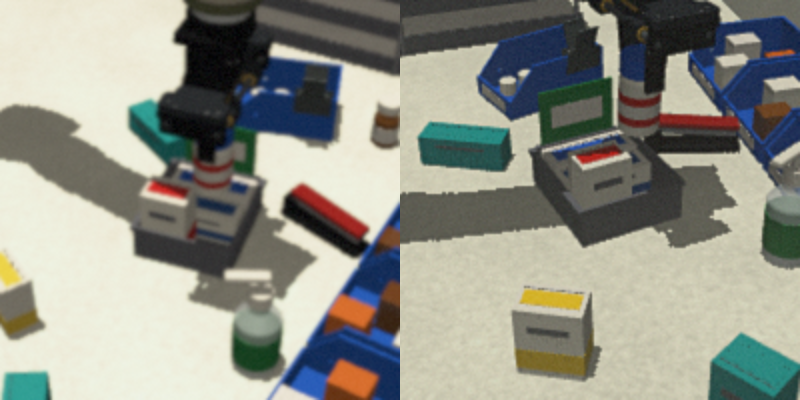

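Call:
send_rows(steps=[[0,-0.8,-0.2,-0.004,-0.006,0,1],[0,0,0,0,0,0.005,1],[0,0,0,0,0,0.01,1],[0,0,0,0,0,0.01,1],[0,0,0,0,0,0.01,1],[0,0,0,0,0,0.007,1],[0,0,0,0,0,0.003,1],[0,0,0,0,0,0,1],[0,0,0,0,0,0,1],[0,0,0,0,0,0,1]])

```text
time: 17.85
ee_pos: [0.618, -0.0064, 0.1427]
eef_rot: [-0.098, 0.995, 0.0, -0.0]
ft_force: [-0.0, 0.5, -1.4]
width: 0.0475
```

```bash
python3 go.py .6186 -.002 .0822 101.5; python3 held.py pics/h5.png
```

```text
t 17.85 p [618.   -6.4 142.7] az 101.2 w 47.5 F [-0.   0.5 -1.4] q7 [-0.47  0.42  0.52  1.62 -0.22  1.16  1.87]
turn [ 0.03 -0.02 -0.3 ] shift now-axes mm [-1.4  4.2 60.5] shift turned-axes [-1.4  4.2 60.5]
scene 531 toolx pct [-22.3 -21.1  24.4  57.6  59.7] tooly [-23.5 -22.8 -16.   19.5  25.3]
 bottom toolz [97.2 98.7 99.2 99.4]
side 613 toolx pct [-17.  -12.9  23.4  58.1  59.5] tooly [-25.  -24.3 -17.9  18.7  22.7]
 bottom toolz [97.1 99.  99.5 99.6]
```

View pics/h5.png

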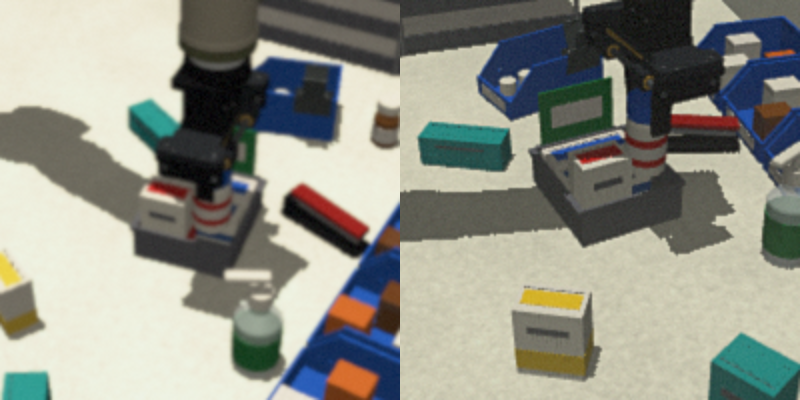

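Call:
send_rows(steps=[[0,0,-0.3,-0.0015,0.003,0,1],[0,0,0,0,0.001,0.003,1],[0,0,0,0,0,0.006,1],[0,0,0,0,0,0.007,1],[0,0,0,0,0,0.007,1],[0,0,0,0,0,0.007,1],[0,0,0,0,0,0.006,1],[0,0,0,0,0,0.003,1],[0,0,0,0,0,0,1],[0,0,0,0,0,0,1]])

```text
time: 18.95
ee_pos: [0.6187, -0.0017, 0.0999]
eef_rot: [-0.1, 0.995, 0.0, -0.0]
ft_force: [-0.5, -0.1, -0.9]
width: 0.0479
```

```bash
python3 go.py .6186 -.002 .0822 101.5
```

```text
t 18.95 p [618.7  -1.7  99.9] az 101.53 w 47.9 F [-0.5 -0.1 -0.9] q7 [-0.46  0.46  0.5   1.66 -0.25  1.08  1.89]
turn [ 0.03 -0.04  0.03] shift now-axes mm [ 0.1 -0.3 17.7] shift turned-axes [ 0.1 -0.3 17.7]
```

Call:
send_rows(steps=[[0,0,0,0,0,0.003,1],[0,0,0,0,0,0.004,1],[0,0,0,0,0,0.004,1],[0,0,0,0,0,0.003,1],[0,0,0,0,0,0.002,1],[0,0,0,0,0,0.001,1],[0,0,0,0,0,0.001,1],[0,0,0,0,0,0,1],[0,0,0,0,0,0,1],[0,0,0,0,0,0,1]])

```text
time: 19.95
ee_pos: [0.6199, -0.0015, 0.0821]
eef_rot: [-0.101, 0.995, 0.0, 0.001]
ft_force: [-0.3, -0.5, -1.7]
width: 0.0478
```

```bash
python3 go.py .6186 -.002 .0822 101.5;python3 held.py pics/h6.png
```

```text
t 19.95 p [619.9  -1.5  82.1] az 101.54 w 47.8 F [-0.3 -0.5 -1.7] q7 [-0.46  0.48  0.5   1.67 -0.26  1.05  1.89]
turn [0.03 0.15 0.04] shift now-axes mm [ 1.4 -0.2 -0.1] shift turned-axes [ 1.4 -0.2 -0.1]
scene 730 toolx pct [-31.3 -30.5   3.7  55.9  58. ] tooly [-33.6 -32.9 -28.5  38.4  42.8]
 bottom toolz [82.9 84.3 84.7 85.2]
side 707 toolx pct [-31.6 -29.3  14.7  57.2  58.8] tooly [-34.5 -33.9 -31.2  -9.8  -5.4]
 bottom toolz [80.  81.1 81.9 82.7]
```

View pics/h6.png

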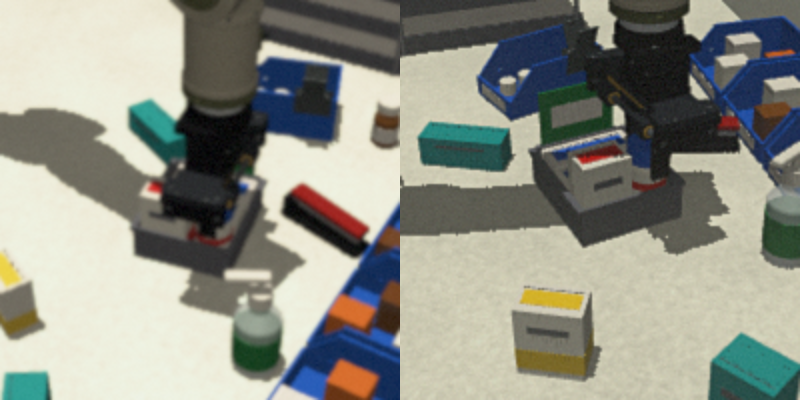

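Call:
send_rows(steps=[[0,0,0,0.001,0,0.001,1],[0,0,0,0,0,0.001,1],[0,0,0,0,0,0.001,1],[0,0,0,0,0,0.0005,1],[0,0,0,0,0,0,1],[0,0,0,0,0,0,1],[0,0,0,0,0,0,1],[0,0,0,0,0,0,1],[0,0,0,0,0,0,1],[0,0,0,0,0,0,1]])

```text
time: 21.05
ee_pos: [0.6213, -0.0011, 0.0819]
eef_rot: [-0.101, 0.995, 0.001, 0.004]
ft_force: [0.3, 0.4, 0.8]
width: 0.0478
```

```bash
python3 go.py .6186 -.002 .0822 101.5; for i in 1; do python3 - <<'E'
from h import *
for n in ("scene","side"):
    p,d=camera(n);W=world(d,camera_params(n))
    hsv=cv2.cvtColor(p,cv2.COLOR_BGR2HSV);H,S,V=[hsv[...,i].astype(int) for i in range(3)]
    x,y,z=np.moveaxis(W,2,0);m=(H>100)&(H<130)&(S>120)&(abs(x-.617)<.03)&(abs(y+.003)<.03)&(z>.055)
    print(n,m.sum(),np.round(np.percentile(W[m],[2,50,98],axis=0)*1000,1).tolist() if m.sum() else 0)
print(read_state()["ft_force"])
E
done
```

```text
t 21.05 p [621.3  -1.1  81.9] az 101.57 w 47.8 F [0.3 0.4 0.8] q7 [-0.46  0.48  0.5   1.67 -0.26  1.04  1.9 ]
turn [0.06 0.5  0.07] shift now-axes mm [ 2.8 -0.3 -0.4] shift turned-axes [ 2.8 -0.3 -0.3]
scene 17 [[598.2, -31.5, 85.1], [642.0, -10.5, 183.8], [645.9, -3.2, 243.9]]
side 149 [[597.9, -26.7, 81.1], [608.2, -15.9, 98.7], [621.4, 10.7, 101.6]]
[0.40525455 0.17677635 1.07734176]
```

The tool no longer sinks and the force turned positive, so the bottle is on the floor. I'll release it.

Call:
send_rows(steps=[[0,0.4,0,0.0015,0,0,1],[0,0,0,0,0,0,-1],[0,0,0,0,0,0,-1],[0,0,0,0,0,0,-1],[0,0,0,0,0,0,-1],[0,0,0,0,0,0,-1],[0,0,0,0,0,0,-1],[0,0,0,0,0,0,-1],[0,0,0,0,0,-0.01,-1],[0,0,0,0,0,-0.02,-1]])

```text
time: 22.15
ee_pos: [0.6177, -0.0017, 0.1101]
eef_rot: [-0.101, 0.995, 0.0, -0.002]
ft_force: [-0.1, 0.2, 0.3]
width: 0.0866
```

```bash
python3 go.py .61 .305 .24 110
```

```text
t 22.15 p [617.7  -1.7 110.1] az 101.56 w 86.6 F [-0.1  0.2  0.3] q7 [-0.47  0.45  0.51  1.65 -0.24  1.11  1.88]
turn [ 0.07 -0.25 -8.44] shift now-axes mm [ -53.3  302.1 -129.8] shift turned-axes [ -97.6  290.8 -129.9]
```

Call:
send_rows(steps=[[0,0,0,0,0,-0.03,-1],[0,0,0,0,0,-0.035,-1],[0,0,-2,0,0,-0.035,-1],[0,0,-6.4,0,0,-0.02,-1],[0,0,0,-0.01,0.03,0,-1],[0,0,0,-0.016,0.0465,0,-1],[0,0,0,-0.016,0.0465,0,-1],[0,0,0,-0.016,0.0465,0,-1],[0,0,0,-0.016,0.0465,0,-1],[0,0,0,-0.008,0.025,0,-1]])

```text
time: 23.15
ee_pos: [0.6151, 0.2528, 0.2487]
eef_rot: [-0.169, 0.986, -0.0, 0.005]
ft_force: [-1.1, -0.0, -1.4]
width: 0.0869
```

```bash
python3 go.py .61 .305 .2 110; cat > chk.py <<'E'
from h import *
import sys
o=[]
for n in ("scene","side"):
    p,d=camera(n);W=world(d,camera_params(n));o.append(p)
    hsv=cv2.cvtColor(p,cv2.COLOR_BGR2HSV);H,S,V=[hsv[...,i].astype(int) for i in range(3)]
    x,y,z=np.moveaxis(W,2,0);t=np.radians(11.3);Rm=np.array([[np.cos(t),-np.sin(t)],[np.sin(t),np.cos(t)]])
    def rep(m,nm):
        if m.sum()<5: print(n,nm,"none");return
        q=(W[m][:,:2]*1000-[576,35.3])@Rm;print(n,nm,m.sum(),"boxframe lo/hi",np.round(np.percentile(q,[2,98],axis=0),1).tolist(),"z",np.round(np.percentile(z[m],[5,50,95])*1000,1))
    B=(x>.48)&(x<.68)&(y>-.1)&(y<.08)&(z<.11)
    rep(B&(z>.09)&(H>100)&(H<130)&(S>120),"cap"); rep(B&(z>.085)&((S<60)|(H<8)|(H>172))&(V>110),"carton")
    rep((x>.46)&(x<.68)&(y>.05)&(y<.16)&(H>40)&(H<85)&(S>80)&(z>.06)&(z<.13),"card")
    rim=(x>.46)&(x<.68)&(y>-.08)&(y<.14)&(z>.046)&(z<.055)&(S<70)&(V<140); q=(W[rim][:,:2]*1000-[576,35.3])@Rm
    for nm,k,v in(("R",(q[:,0]>50)&(abs(q[:,1])<65),0),("L",(q[:,0]<-50)&(abs(q[:,1])<65),0),("B",(q[:,1]<-60)&(abs(q[:,0])<55),1)): print("  ",nm,k.sum(),np.round(np.median(q[k,v]),1) if k.any() else 0)
cv2.imwrite(sys.argv[1],np.hstack([cv2.resize(o[0][120:280,220:380],(400,400)),cv2.resize(o[1][130:290,190:350],(400,400))]))
E
python3 chk.py pics/c1.png; python3 - <<'E'
from h import *
c=camera_params("wrist");p,d=camera("wrist");cv2.imwrite("pics/w1.png",p);np.save("pics/w1.npy",d);np.save("pics/w1_T.npy",c["world_from_camera"])
E
```

```text
t 23.15 p [615.1 252.8 248.7] az 109.49 w 86.9 F [-1.1 -0.  -1.4] q7 [-0.76  0.43  0.42  1.36 -0.17  1.38  1.57]
turn [-0.12  0.51 -0.51] shift now-axes mm [-12.2  51.   48.8] shift turned-axes [-13.1  50.8  48.7]
scene cap 214 boxframe lo/hi [[14.4, -65.5], [55.4, -21.5]] z [ 92.2  97.5 100.1]
scene carton 348 boxframe lo/hi [[-55.8, -68.6], [2.9, -22.6]] z [ 87.8  97.4 100. ]
scene card 370 boxframe lo/hi [[-48.8, 75.7], [46.6, 83.2]] z [ 62.2 104.6 120.2]
   R 121 63.9
   L 34 -63.8
   B 152 -72.3
side cap 225 boxframe lo/hi [[12.8, -67.6], [55.4, -22.3]] z [ 92.   99.2 100.9]
side carton 277 boxframe lo/hi [[-55.5, -67.9], [3.0, -25.1]] z [ 98.3  99.7 101.1]
side card 527 boxframe lo/hi [[-48.2, 75.4], [49.1, 82.1]] z [ 62.4 104.6 122.8]
   R 39 64.8
   L 170 -63.7
   B 185 -75.3
```

View pics/c1.png

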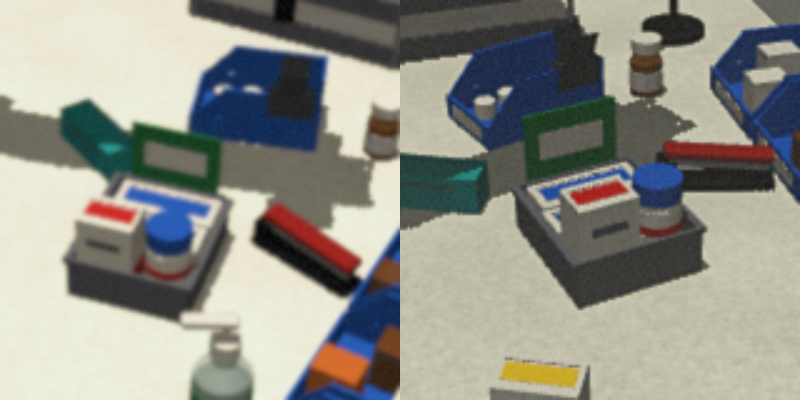

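View pics/w1.png

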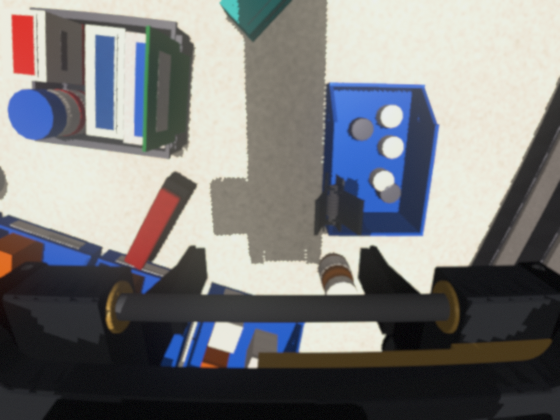

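The left and middle views show carton and bottle upright side by side in the bay, with the flat cartons lying. The wrist view shows the clip at about (340,205). I'll measure the clip from this view.

```bash
python3 - <<'E'
from h import *
p=cv2.imread("pics/w1.png");d=np.load("pics/w1.npy");W=world(d,camera_params("wrist"),np.load("pics/w1_T.npy"))
x,y,z=np.moveaxis(W,2,0)
print("table",W[330,240]*1000, W[60,400]*1000)
t=np.radians(20);Rm=np.array([[np.cos(t),-np.sin(t)],[np.sin(t),np.cos(t)]])
hsv=cv2.cvtColor(p,cv2.COLOR_BGR2HSV);S=hsv[...,1]
m=(abs(x-.61)<.05)&(abs(y-.305)<.05)&(z>.08)&(z<.13)
q=(W[...,:2]*1000-[610,305])@Rm
for lo,hi in((80,90),(90,105),(105,113),(113,125)):
    k=m&(z*1000>lo)&(z*1000<hi);print(lo,k.sum(),np.round(np.percentile(q[k],[2,50,98],axis=0),1).tolist())
b=(hsv[...,0]>100)&(hsv[...,0]<130)&(S>100)&(z>.068)&(z<.08)&(abs(x-.56)<.1)&(abs(y-.3)<.08)
k=b&(abs(q[...,1])<12);print("wall",k.sum(),np.median(q[k][:,1]),np.degrees(np.polyfit(q[k][:,0],q[k][:,1],1)[0]))
for nm,k in dict(card=(hsv[...,0]>40)&(hsv[...,0]<85)&(S>80)&(z>.1)&(z<.13)&(abs(x-.56)<.07)&(abs(y-.11)<.04)).items():
    r=cv2.minAreaRect((W[k][:,:2]*1000).astype(np.float32));print(nm,k.sum(),r,np.percentile(z[k],[5,50,95]))
cv2.imwrite("pics/w1c.png",cv2.resize(p[140:270,270:420],None,fx=5,fy=5,interpolation=cv2.INTER_CUBIC))
E
```

```text
table [810.32468724 265.97572406  58.66319877] [439.79356966 336.12035847  -1.09456839]
80 661 [[-24.8, -7.0], [-1.2, 3.7], [25.7, 12.8]]
90 400 [[-16.4, -12.0], [-0.3, 14.3], [17.1, 17.7]]
105 209 [[-16.6, -15.2], [-1.5, 17.8], [17.2, 20.0]]
113 410 [[-16.3, -20.0], [-0.1, 19.6], [17.2, 23.9]]
wall 385 2.6894243652016634 1.2443811002309757
card 466 ((559.7677001953125, 115.50450897216797), (98.50182342529297, 3.694356918334961), 11.517288208007812) [0.11922998 0.1209886  0.12241584]
```

View pics/w1c.png

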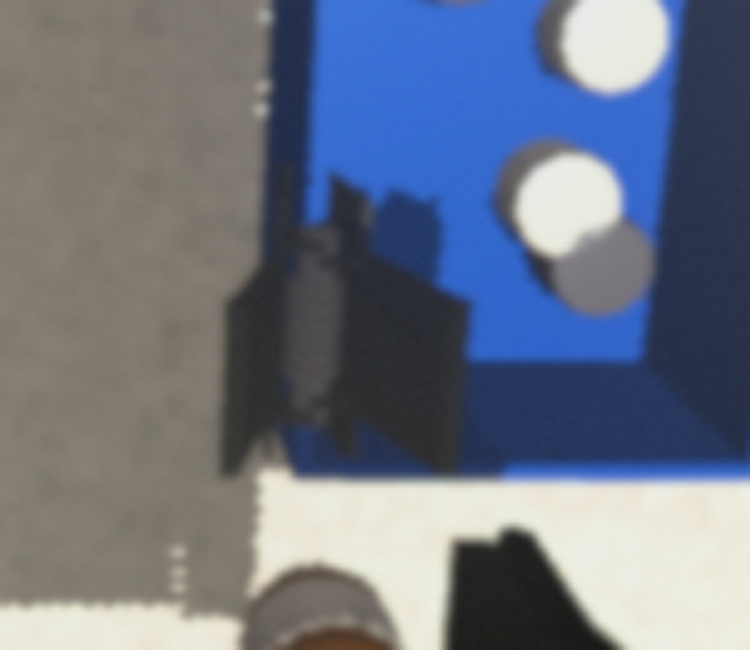

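Call:
send_rows(steps=[[-0.1,0.5,-0.8,-0.006,0.025,0.01,-1],[0,0,0,-0.006,0.022,0.01,-1],[0,0,0,0,0.003,0.01,-1],[0,0,0,0,0,0.01,-1],[0,0,0,0,0,0.01,-1],[0,0,0,0,0,0.01,-1],[0,0,0,0,0,0.005,-1],[0,0,0,0,0,0,-1],[0,0,0,0,0,0,-1],[0,0,0,0,0,0,-1]], force=30)

```text
time: 24.3
ee_pos: [0.613, 0.2928, 0.1805]
eef_rot: [-0.17, 0.985, -0.003, 0.001]
ft_force: [0.5, 0.3, 0.2]
width: 0.0869
```

```bash
python3 go.py .6097 .306 .119 110.3
```

```text
t 24.3 p [613.  292.8 180.5] az 109.56 w 86.9 F [0.5 0.3 0.2] q7 [-0.79  0.5   0.39  1.4  -0.19  1.28  1.52]
turn [-0.38  0.05 -0.74] shift now-axes mm [-1.2 13.9 61.4] shift turned-axes [-1.5 13.5 61.5]
```

Call:
send_rows(steps=[[-0.4,0,-0.7,-0.001,0.007,0,-1],[0,0,0,0,0.006,0,-1],[0,0,0,0,0.001,0.003,-1],[0,0,0,0,0,0.005,-1],[0,0,0,0,0,0.006,-1],[0,0,0,0,0,0.006,-1],[0,0,0,0,0,0.006,-1],[0,0,0,0,0,0.003,-1],[0,0,0,0,0,0,-1],[0,0,0,0,0,0,-1]])

```text
time: 25.3
ee_pos: [0.6089, 0.3079, 0.1492]
eef_rot: [-0.177, 0.984, 0.001, 0.001]
ft_force: [-0.1, 0.5, -0.6]
width: 0.0867
```

```bash
python3 go.py .6097 .306 .119 110.3;  python3 - <<'E'
from h import *
from scipy.spatial.transform import Rotation as R
o=[]
s=read_state();p0=np.array(s["ee_pos"]);R0=R.from_quat(s["eef_rot"]).as_matrix()
for n in ("scene","side","wrist"):
    p,d=camera(n);o.append(p)
cv2.imwrite("pics/k1.png",np.hstack([cv2.resize(o[0][70:220,260:410],(400,400)),cv2.resize(o[1][70:220,170:320],(400,400))]));cv2.imwrite("pics/k1w.png",o[2])
E
```

```text
t 25.3 p [608.9 307.9 149.2] az 110.35 w 86.7 F [-0.1  0.5 -0.6] q7 [-0.8   0.53  0.38  1.42 -0.2   1.22  1.52]
turn [0.06 0.08 0.05] shift now-axes mm [ 0.  -2.1 30.2] shift turned-axes [-0.  -2.1 30.2]
```

View pics/k1.png

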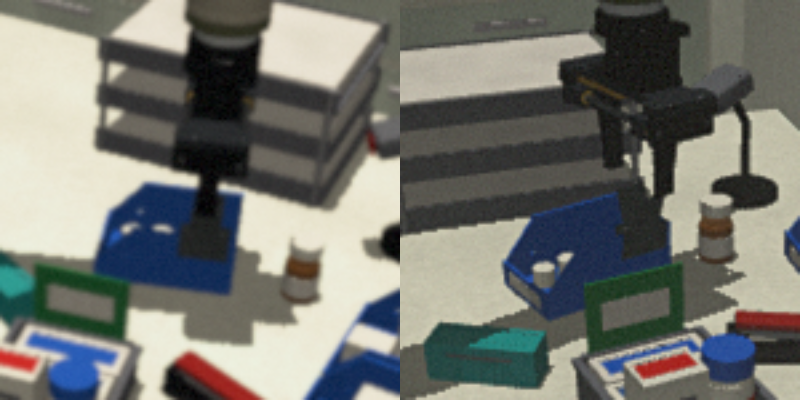

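View pics/k1w.png

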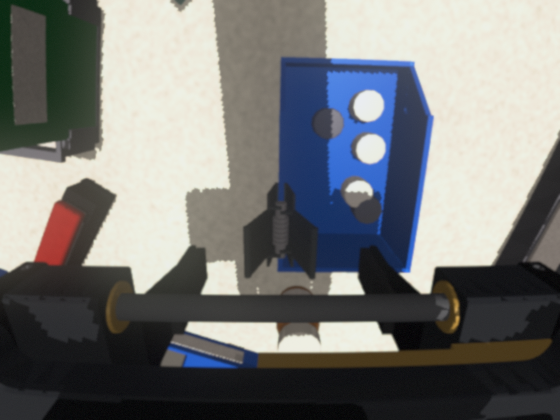

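The wrist view shows the clip's handles centred at column 281, midway between the fingertips at 195 and 370. I'll go straight down from here.

Call:
send_rows(steps=[[0,0,0,0,0,0.004,-1],[0,0,0,0,0,0.006,-1],[0,0,0,0,0,0.007,-1],[0,0,0,0,0,0.006,-1],[0,0,0,0,0,0.004,-1],[0,0,0,0,0,0.002,-1],[0,0,0,0,0,0,-1],[0,0,0,0,0,0,-1],[0,0,0,0,0,0,-1],[0,0,0,0,0,0,-1]])

```text
time: 26.45
ee_pos: [0.6092, 0.3082, 0.1182]
eef_rot: [-0.177, 0.984, 0.001, 0.001]
ft_force: [-0.1, -0.1, 0.2]
width: 0.0872
```

```bash
python3 go.py .6093 .3075 .119 110.3
```

```text
t 26.45 p [609.2 308.2 118.2] az 110.36 w 87.2 F [-0.1 -0.1  0.2] q7 [-0.8   0.56  0.37  1.45 -0.21  1.17  1.53]
turn [0.08 0.14 0.06] shift now-axes mm [ 0.2 -0.6 -0.8] shift turned-axes [ 0.2 -0.7 -0.8]
```

Call:
send_rows(steps=[[0,0,0,0,0,0,1],[0,0,0,0,0,0,1],[0,0,0,0,0,0,1],[0,0,0,0,0,0,1],[0,0,0,0,0,0,1],[0,0,0,0,0,0,1],[0,0,0,0,0,0,1],[0,0,0,0,0,0,1],[0,0,0,0,0,0,1],[0,0,0,0,0,0,1]], force=30)

```text
time: 27.45
ee_pos: [0.6104, 0.31, 0.1238]
eef_rot: [-0.177, 0.984, 0.003, 0.003]
ft_force: [0.5, -1.6, 2.2]
width: 0.015
```

```bash
python3 go.py .6093 .3075 .119 110.3;  python3 - <<'E'
from h import *
p,d=camera("wrist");cv2.imwrite("pics/k2w.png",p[100:420])
o=[camera(n)[0] for n in("scene","side")]
cv2.imwrite("pics/k2.png",np.hstack([cv2.resize(o[0][100:200,290:390],(400,400),interpolation=cv2.INTER_CUBIC),cv2.resize(o[1][100:200,200:300],(400,400),interpolation=cv2.INTER_CUBIC)]))
E
```

```text
t 27.45 p [610.4 310.  123.8] az 110.4 w 15.0 F [ 0.5 -1.6  2.2] q7 [-0.8   0.55  0.37  1.45 -0.21  1.17  1.53]
turn [0.26 0.45 0.1 ] shift now-axes mm [ 2.  -2.   4.8] shift turned-axes [ 1.9 -1.9  4.8]
```

View pics/k2w.png

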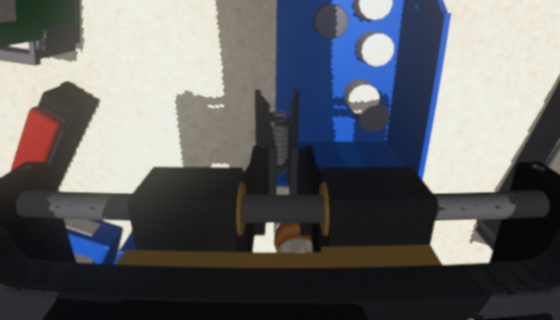

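View pics/k2.png

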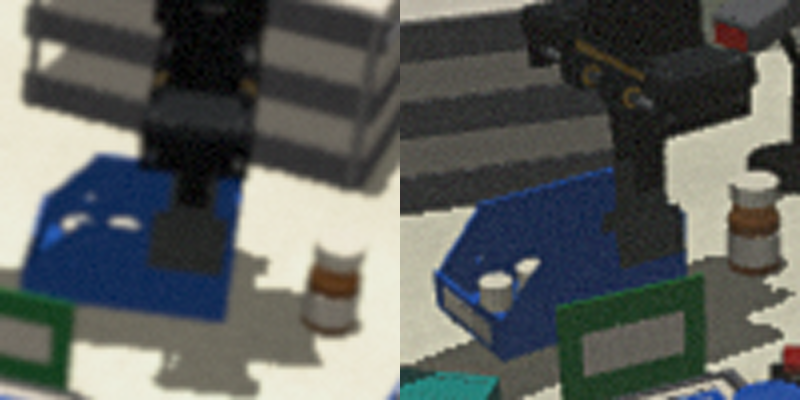

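The width is 15.0 mm, so the clip is squeezed to the stop, and its handles stand parallel at about (278,130) in the wrist crop. I'll lift it straight up.

Call:
send_rows(steps=[[0,0,0,0,-0.0005,-0.004,1],[0,0,0,0,0,-0.006,1],[0,0,0,0,0,-0.01,1],[0,0,0,0,0,-0.015,1],[0,0,0,0,0,-0.02,1],[0,0,0,0,0,-0.02,1],[0,0,0,0,0,-0.015,1],[0,0,0,0,0,-0.008,1],[0,0,0,0,0,0,1],[0,0,0,0,0,0,1]])

```text
time: 28.6
ee_pos: [0.6101, 0.3085, 0.2307]
eef_rot: [-0.177, 0.984, 0.003, 0.004]
ft_force: [-0.2, 0.4, -1.1]
width: 0.0144
```

```bash
python3 go.py .5598 .115 .225 101.4;  cat > clipm.py <<'E'
from h import *
import sys
from scipy.spatial.transform import Rotation as R
s=read_state();p0=np.array(s["ee_pos"]);R0=R.from_quat(s["eef_rot"]).as_matrix()
o=[]
for n in("scene","side"):
    p,d=camera(n);W=world(d,camera_params(n));o.append(p);q=(W-p0)@R0*1000
    m=(abs(q[...,0])<40)&(abs(q[...,1])<28)&(q[...,2]>22)&(q[...,2]<90)&(p.max(2)<90)
    Q=q[m];print(n,m.sum(),"bottom toolz",np.round(np.percentile(Q[:,2],[50,95,98,99.5]),1))
    for lo,hi in((25,45),(45,60),(60,85)):
        k=Q[(Q[:,2]>lo)&(Q[:,2]<hi)]
        if len(k)>5: print("  z",lo,hi,len(k),"x",np.round(np.percentile(k[:,0],[3,97]),1),"y",np.round(np.percentile(k[:,1],[3,50,97]),1))
    uv,_=cv2.projectPoints(p0[None]-[0,0,.04],cv2.Rodrigues(camera_params(n)["world_from_camera"][:3,:3].T)[0],-camera_params(n)["world_from_camera"][:3,:3].T@camera_params(n)["world_from_camera"][:3,3],camera_params(n)["camera_matrix"],np.array(camera_params(n)["dist"]))
    u,v=uv.ravel().astype(int);u=max(u,50);v=max(v,50);o[-1]=cv2.resize(p[v-50:v+50,u-50:u+50],(400,400),interpolation=cv2.INTER_CUBIC)
cv2.imwrite(sys.argv[1],np.hstack(o))
E
python3 clipm.py pics/k3.png
```

```text
t 28.6 p [610.1 308.5 230.7] az 110.38 w 14.4 F [-0.2  0.4 -1.1] q7 [-0.81  0.48  0.4   1.33 -0.18  1.36  1.51]
turn [0.3  0.51 8.97] shift now-axes mm [ 114.6 -163.9    3.9] shift turned-axes [  87.6 -179.8    5.7]
scene 329 bottom toolz [47.8 69.2 71.  71.5]
  z 25 45 129 x [-24.9  28. ] y [-11.7  -7.2   7.4]
  z 45 60 107 x [-24.2  29. ] y [-16.4 -10.7  -7. ]
  z 60 85 76 x [-23.3  27.7] y [-18.3 -14.1 -10.3]
side 339 bottom toolz [48.6 68.9 70.2 70.8]
  z 25 45 124 x [-20.9  27. ] y [-13.2  -9.5   6.5]
  z 45 60 113 x [-25.   27.9] y [-17.1 -12.6   9.1]
  z 60 85 86 x [-22.9  27.6] y [-19.1 -15.4  12.6]
```

View pics/k3.png

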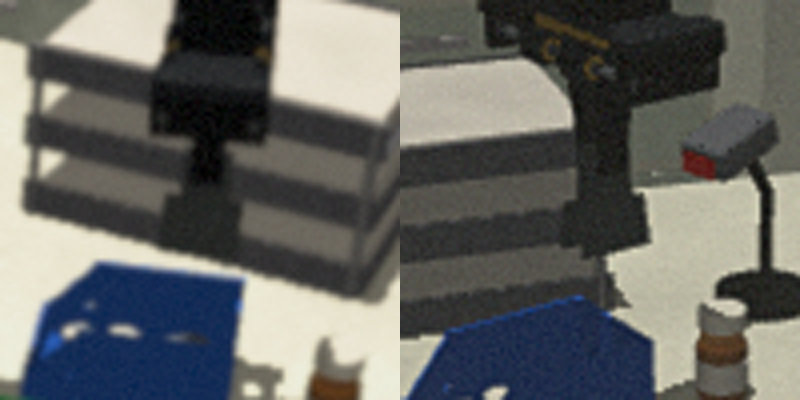

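Call:
send_rows(steps=[[0.3,0.5,4,0,0,0,1],[0,0,5,0,0,0,1],[0,0,0,0.009,-0.019,0,1],[0,0,0,0.014,-0.03,0,1],[0,0,0,0.016,-0.034,0,1],[0,0,0,0.016,-0.034,0,1],[0,0,0,0.014,-0.03,0,1],[0,0,0,0.009,-0.018,0,1],[0,0,0,0.003,-0.006,0,1],[0,0,0,0,0,0,1]])

```text
time: 29.7
ee_pos: [0.5574, 0.119, 0.2215]
eef_rot: [-0.097, 0.995, -0.003, -0.007]
ft_force: [0.1, -0.0, -0.0]
width: 0.0144
```

```bash
python3 go.py .5615 .1153 .174 101.4
```

```text
t 29.7 p [557.4 119.  221.5] az 101.13 w 14.4 F [ 0.1 -0.  -0. ] q7 [-0.71  0.24  0.5   1.65 -0.12  1.29  1.57]
turn [-0.22 -0.8  -0.27] shift now-axes mm [-3.9 -4.2 47.4] shift turned-axes [-3.3 -4.4 47.5]
```

Call:
send_rows(steps=[[-0.2,-0.8,-0.3,-0.003,-0.003,0,1],[0,0,0,0,-0.001,0,1],[0,0,0,0,0,0,1],[0,0,0,0,0,0,1],[0,0,0,0,0,0,1],[0,0,0,0,0,0,1],[0,0,0,0,0,0,1],[0,0,0,0,0,0,1],[0,0,0,0,0,0,1],[0,0,0,0,0,0,1]])

```text
time: 30.7
ee_pos: [0.5618, 0.1211, 0.2202]
eef_rot: [-0.103, 0.995, -0.0, -0.0]
ft_force: [0.5, 0.3, -0.3]
width: 0.0142
```

```bash
python3 go.py .5615 .1153 .174 101.4; python3 clipm.py pics/k4.png; cat > cardrel.py <<'E'
from h import *
import sys
from scipy.spatial.transform import Rotation as R
for n in("scene","side","wrist"):
    s=read_state();p0=np.array(s["ee_pos"]);R0=R.from_quat(s["eef_rot"]).as_matrix();c=camera_params(n)
    p,d=camera(n);W=world(d,c)
    q=(W-p0)@R0*1000
    hsv=cv2.cvtColor(p,cv2.COLOR_BGR2HSV);H,S,V=[hsv[...,i].astype(int) for i in range(3)]
    k=(H>40)&(H<85)&(S>80)&(abs(q[...,0])<70)&(abs(q[...,1])<30)&(W[...,2]>.06)&(W[...,2]<.13)
    if k.sum()>20:
        Q=q[k];print(n,"card in tool: x",np.round(np.percentile(Q[:,0],[2,98]),1),"y",np.round(np.percentile(Q[:,1],[5,50,95]),1),"z top",np.round(np.percentile(Q[:,2],[1,3]),1),"slope",np.round(np.degrees(np.polyfit(Q[:,0],Q[:,1],1)[0]),1))
    k=(p.max(2)<95)&(abs(q[...,0])<40)&(abs(q[...,1])<28)&(q[...,2]>60)&(q[...,2]<74)&((H<40)|(H>85)|(S<60))
    if k.sum()>8:
        Q=q[k];
        for sg in(-1,1):
            e=Q[Q[:,1]*sg>0]
            if len(e)>3: print("   lip side",sg,len(e),np.round(np.percentile(e[:,1],[5,50,95]),1))
    if n=="wrist": cv2.imwrite(sys.argv[1],p)
E
python3 cardrel.py pics/w4.png
```

```text
t 30.7 p [561.8 121.1 220.2] az 101.84 w 14.2 F [ 0.5  0.3 -0.3] q7 [-0.71  0.24  0.49  1.65 -0.12  1.28  1.58]
turn [-0.   -0.    0.44] shift now-axes mm [ 1.5 -5.6 46.2] shift turned-axes [ 1.4 -5.6 46.2]
scene 351 bottom toolz [48.5 68.5 71.6 73. ]
  z 25 45 131 x [-23.9  22.2] y [-12.6  -8.5   5.9]
  z 45 60 119 x [-25.1  25.5] y [-15.6 -11.6   6.4]
  z 60 85 87 x [-25.3  23.7] y [-18.4 -14.5  11.4]
side 459 bottom toolz [49.3 69.8 70.9 72. ]
  z 25 45 173 x [-24.8  26.3] y [-13.2  -9.1   5.9]
  z 45 60 149 x [-26.1  27.4] y [-16.6 -12.8   8.9]
  z 60 85 119 x [-25.5  27.4] y [-19.3 -15.5  13.4]
scene card in tool: x [-42.5  51.8] y [-10.7  -7.5  -4.3] z top [97.8 98.8] slope 1.2
   lip side -1 74 [-19.  -15.3 -11.8]
   lip side 1 10 [ 8.6 11.5 14.7]
side card in tool: x [-44.1  50. ] y [-10.9  -8.3  -5.5] z top [95.6 97. ] slope 0.7
   lip side -1 100 [-18.5 -15.6 -12.5]
   lip side 1 19 [ 8.5 10.7 12.6]
wrist card in tool: x [ 5.  50.7] y [-6.  -5.  -4.2] z top [97.5 97.8] slope 1.0
   lip side -1 198 [-15.8 -14.2 -12.6]
   lip side 1 178 [12.6 14.2 15.6]
```

View pics/k4.png

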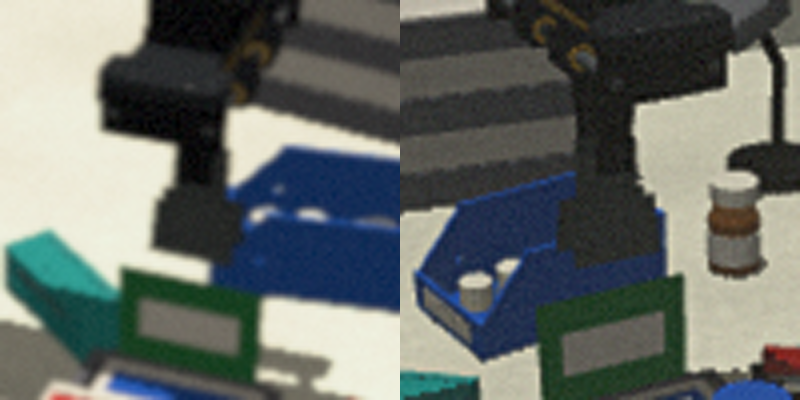

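View pics/w4.png

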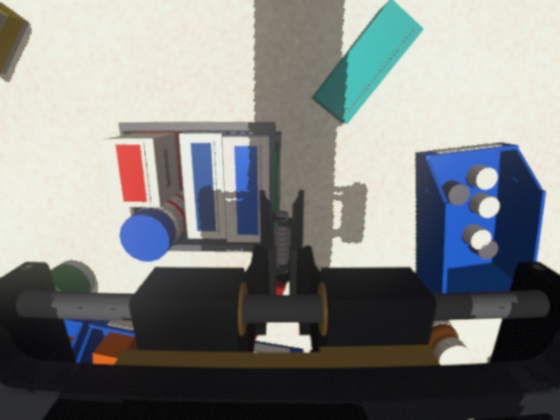

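The wrist view shows the jaws symmetric about column 282 with the card about 5 mm to the -y side; all three cameras agree on 5 to 6 mm. I'll correct that, then descend.

Call:
send_rows(steps=[[0,0,0.8,0.002,-0.003,0,1],[0,0,0,0.001,-0.002,0,1],[0,0,0,0,0,0,1],[0,0,0,0,0,0.003,1],[0,0,0,0,0,0.003,1],[0,0,0,0,0,0.003,1],[0,0,0,0,0,0.002,1],[0,0,0,0,0,0,1],[0,0,0,0,0,0,1],[0,0,0,0,0,0,1]])

```text
time: 31.95
ee_pos: [0.5595, 0.115, 0.2079]
eef_rot: [-0.096, 0.995, -0.0, -0.0]
ft_force: [0.1, 0.4, -1.0]
width: 0.0141
```

```bash
python3 go.py .5615 .1155 .175 101; python3 cardrel.py pics/w5.png
```

```text
t 31.95 p [559.5 115.  207.9] az 100.97 w 14.1 F [ 0.1  0.4 -1. ] q7 [-0.71  0.24  0.5   1.68 -0.12  1.25  1.58]
turn [-0.01 -0.04 -0.03] shift now-axes mm [-2.1  0.1 32.9] shift turned-axes [-2.1  0.1 32.9]
scene card in tool: x [-45.7  47.8] y [-5.1 -2.1  0.7] z top [84.3 85.4] slope 0.3
   lip side -1 73 [-18.1 -14.8 -11.9]
   lip side 1 12 [ 8.9 12.1 14. ]
side card in tool: x [-47.8  46.3] y [-5.4 -2.9 -0.2] z top [84.  85.1] slope -0.5
   lip side -1 105 [-18.7 -16.2 -13.8]
   lip side 1 16 [ 7.8 11.  13.1]
wrist card in tool: x [-50.1  48. ] y [-0.5  0.3  1.1] z top [85.2 85.5] slope -0.5
   lip side -1 204 [-15.8 -14.1 -12.3]
   lip side 1 180 [12.4 14.2 15.6]
```

Call:
send_rows(steps=[[0,0,0,0,0,0.002,1],[0,0,0,0,0,0.003,1],[0,0,0,0,0,0.003,1],[0,0,0,0,0,0.003,1],[0,0,0,0,0,0.003,1],[0,0,0,0,0,0.002,1],[0,0,0,0,0,0,1],[0,0,0,0,0,0,1],[0,0,0,0,0,0,1],[0,0,0,0,0,0,1]])

```text
time: 33.1
ee_pos: [0.5595, 0.1149, 0.1904]
eef_rot: [-0.096, 0.995, -0.0, -0.0]
ft_force: [-0.1, -0.6, -0.4]
width: 0.0146
```

```bash
python3 go.py .5597 .115 .175 101; python3 cardrel.py pics/w6.png
```

```text
t 33.1 p [559.5 114.9 190.4] az 100.96 w 14.6 F [-0.1 -0.6 -0.4] q7 [-0.7   0.26  0.49  1.7  -0.13  1.22  1.59]
turn [-0.01 -0.03 -0.04] shift now-axes mm [-0.2  0.  15.4] shift turned-axes [-0.2  0.  15.4]
scene card in tool: x [-46.6  48.4] y [-5.7 -1.9  1.2] z top [68.1 69.4] slope 0.0
   lip side -1 66 [-17.7 -15.  -11.5]
   lip side 1 5 [ 9.7 10.8 15.1]
side card in tool: x [-47.9  47.6] y [-5.5 -2.8  0.1] z top [67.1 68.7] slope -0.2
   lip side -1 90 [-18.7 -16.2 -13.6]
   lip side 1 18 [ 1.7 10.7 14.9]
wrist card in tool: x [-50.1  47.4] y [-1.  -0.3  1.8] z top [67.9 68.2] slope -0.7
   lip side -1 198 [-15.9 -14.1 -12.5]
   lip side 1 195 [ 1.1 14.  15.6]
```

Call:
send_rows(steps=[[0,0,0,0,0,0.002,1],[0,0,0,0,0,0.003,1],[0,0,0,0,0,0.003,1],[0,0,0,0,0,0.003,1],[0,0,0,0,0,0.002,1],[0,0,0,0,0,0.001,1],[0,0,0,0,0,0,1],[0,0,0,0,0,0,1],[0,0,0,0,0,0,1],[0,0,0,0,0,0,1]])

```text
time: 34.25
ee_pos: [0.5594, 0.1149, 0.175]
eef_rot: [-0.096, 0.995, -0.0, -0.0]
ft_force: [0.3, 0.4, -1.3]
width: 0.0148
```

```bash
python3 go.py .5597 .115 .175 101; python3 cardrel.py pics/w7.png; python3 chk.py pics/c7.png; python3 clipm.py pics/k7.png
```

```text
t 34.25 p [559.4 114.9 175. ] az 100.97 w 14.8 F [ 0.3  0.4 -1.3] q7 [-0.7   0.27  0.49  1.72 -0.14  1.19  1.59]
turn [-0.01 -0.04 -0.03] shift now-axes mm [-0.3  0.   0. ] shift turned-axes [-0.3  0.   0. ]
scene card in tool: x [-46.2  48.3] y [-5.  -1.9  0.9] z top [52.3 53.8] slope 0.0
   lip side -1 91 [-18.3 -15.  -11.6]
side card in tool: x [-49.1  46.7] y [-5.6 -2.8  0.1] z top [51.6 52.5] slope -0.4
   lip side -1 103 [-18.8 -16.2 -12.3]
wrist card in tool: x [-42.6  48.1] y [-0.9 -0.2  1.7] z top [52.6 52.7] slope -0.6
   lip side -1 206 [-15.9 -14.1 -12.6]
   lip side 1 179 [12.4 14.2 15.6]
scene cap 216 boxframe lo/hi [[14.3, -65.5], [55.5, -20.4]] z [ 92.6  97.6 100.2]
scene carton 350 boxframe lo/hi [[-56.0, -68.7], [2.9, -23.4]] z [ 87.1  97.6 100. ]
scene card 251 boxframe lo/hi [[-49.0, 75.8], [46.2, 83.1]] z [ 61.1  87.2 119.4]
   R 143 62.5
   L 43 -62.3
   B 152 -72.7
side cap 224 boxframe lo/hi [[12.2, -67.2], [55.5, -23.1]] z [ 92.1  99.3 100.9]
side carton 284 boxframe lo/hi [[-55.9, -68.2], [2.5, -24.4]] z [ 98.2  99.7 101.1]
side card 334 boxframe lo/hi [[-48.2, 75.1], [48.0, 81.9]] z [ 61.6  86.5 120.6]
   R 47 63.6
   L 176 -63.7
   B 196 -75.2
scene 432 bottom toolz [54.4 75.5 82.9 87.5]
  z 25 45 127 x [-24.1  22.8] y [-13.4  -8.7   7.2]
  z 45 60 133 x [-36.1  33.4] y [-15.9 -10.5   9. ]
  z 60 85 155 x [-38.9  38.8] y [-18.7 -12.9   0.5]
side 523 bottom toolz [52.6 77.4 82.7 88.2]
  z 25 45 173 x [-25.9  26.6] y [-13.1  -9.2   6.6]
  z 45 60 168 x [-37.   33.4] y [-16.8 -12.5   7.1]
  z 60 85 163 x [-38.4  38.2] y [-19.  -14.6  -0.2]
```

View pics/k7.png

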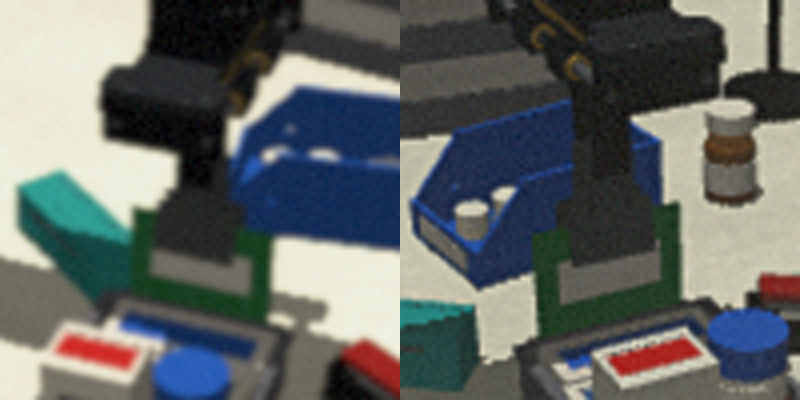

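View pics/w7.png

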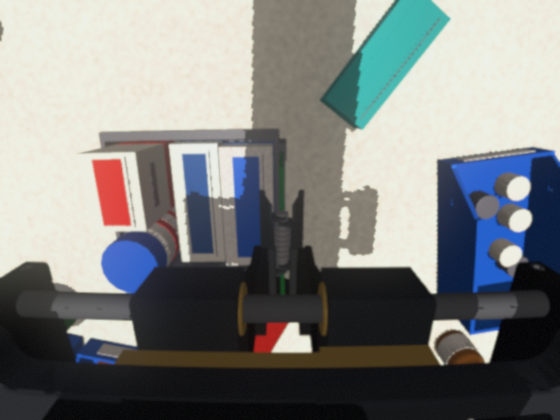

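View pics/c7.png

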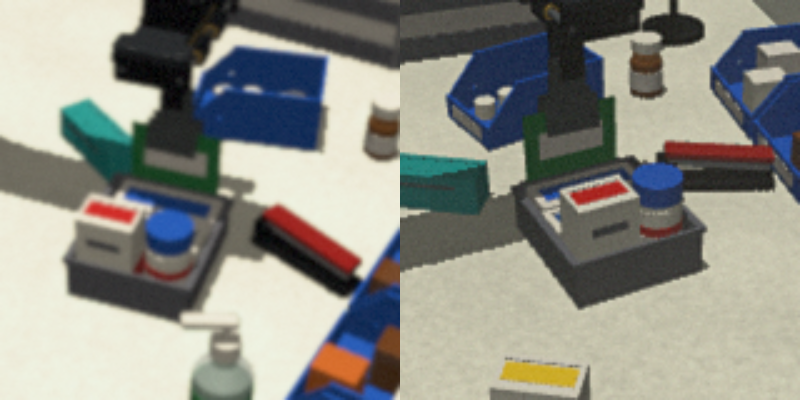

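All views show the clip centred astride the card edge: jaws at ±14 mm, card at -0.2 mm, card top 53 mm below the TCP and lips at about 68 mm. The goods are upright and the box hasn't moved, so I'll hand in.

```bash
python3 go.py .5597 .115 .175 101; python3 -c "
from bench import *
print(read_state()['joint_vel']);close_job();print(read_state()['time'],read_state()['ee_pos'])"
```

```text
t 34.6 p [559.4 114.9 174.9] az 100.97 w 14.5 F [-0.4  0.4 -0.2] q7 [-0.7   0.27  0.49  1.72 -0.14  1.19  1.59]
turn [-0.01 -0.05 -0.03] shift now-axes mm [-0.3  0.  -0.1] shift turned-axes [-0.3  0.  -0.1]
[ 0.00095934 -0.00090741  0.0010551  -0.00064456 -0.00148872  0.00025076
  0.00064115]
the job is handed in; nothing more can be done
the job is handed in; nothing more can be done
```

I handed the job in at about 34.6 s; it reports no verdict, so what follows rests on my own last checks.

- **Goods packed:** The carton and the bottle were set down on the bay floor and let go, carton on the -x side and bottle on the +x side. Both stand upright with their tops at about 98 mm, and the flat cartons look in place.
- **Clip on the card:** I took the clip off the bin wall by its handles and squeezed it to the stop (handles 14.5 mm over the outside). It is held still over the middle of the card's top edge. By the wrist camera, the jaws are about ±14 mm either side of the card, and the card is within 0.3 mm of the centre. The lips are about 15 mm below the edge, and the force readings showed no sign of contact.
- **Box and other things:** The rim and card measurements show the ward box where it started, within 2–3 mm of noise. The other things showed no movement in the pictures; I did not measure them again.

**Disagreement:** The fixed cameras and the wrist camera differ by 2–3 mm along y, which is about the calibration error. I used the wrist camera for the clip. The fixed cameras gave the same spacing between clip and card.

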